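# Inspect and bin a batch of modules

### The job

Load all the aluminium modules onto the steel tray, slide it lip first between the guide rails under the microscope until it is fully home against the stop, let go of it and press the capture button. Then draw the tray out, tip it over the black bin until all the modules have slid off into the bin, and put the empty tray back flat on its rubber mat, squarely as it was at the start. Do not bump the ring light or lens, and leave the other things on the bench where they are.

Things in the scene. Friction and masses are not known exactly. Their poses are not given: they have to be found in the camera images.
- module1: machined aluminium electronics module (up to four alike; some may be absent), a plain block 36 mm long (own x) x 26 mm wide (own y) x 22 mm high (own z) with a dark cover and two brass dots on top, 35 g; origin at the centre of its underside
- module2: machined aluminium electronics module (up to four alike; some may be absent), a plain block 36 mm long (own x) x 26 mm wide (own y) x 22 mm high (own z) with a dark cover and two brass dots on top, 35 g; origin at the centre of its underside
- module3: machined aluminium electronics module (up to four alike; some may be absent), a plain block 36 mm long (own x) x 26 mm wide (own y) x 22 mm high (own z) with a dark cover and two brass dots on top, 35 g; origin at the centre of its underside
- module4: machined aluminium electronics module (up to four alike; some may be absent), a plain block 36 mm long (own x) x 26 mm wide (own y) x 22 mm high (own z) with a dark cover and two brass dots on top, 35 g; origin at the centre of its underside
- tray: polished steel scoop tray, 260 g, lying flat: pan 150 mm long (own x) x 110 mm wide (own y), floor 4 mm thick, walls 18 mm high, 3 mm thick along both sides and at the handle (-x) end; the +x end is an open lip. Origin: centre of the pan's underside, z up. The pan is slippery: modules slide off over the lip when it is tipped lip-down by more than about 25 degrees
- tray_grip (a point): middle of the tray's black handle, at (-110, 0, 36) mm in the tray's frame, axes as the tray's. The handle is an upright fin in the tray's x-z plane, 12 mm thick (along own y), from x = -72 to -155 mm and from z = 12 to 52 mm above its underside. A moderate grip (40 to 60 N) carries the loaded tray level; squeezed with 100 N or more it shakes and the modules creep
- mat: thin black rubber mat, fixed, 170 mm (own x) x 130 mm (own y) x 3 mm, on which the tray's pan lies at the start, centred, lip to the mat's +x, handle overhanging; origin at the centre of its underside
- bin: black open bin, 170 x 170 mm outside, 60 mm high, walls and floor 4 mm, 600 g; origin at the centre of its underside
- scope: fixed video inspection microscope. Origin on the bench straight below the lens; a tray slides in along own +x, lip first, between two guide rails 14 mm high with inner faces at y = +/-60 mm. A stop bar 30 mm high ends the lane, its face at x = +77 mm: a tray fully home has its origin within 2 mm of this one, axes parallel. Beyond it, at x = 150 mm, stands the pillar, 360 mm high
- lane_mouth (a point): entry of the lane on the bench, at (-137, 0, 0) mm in the scope's frame; axes as the scope's. The rails run from x = -100 to +80 mm in the scope's frame and flare from there to about +/-77 mm at this mouth
- head: ring light and lens tube, fixed over the lane; origin coincides with the scope's. Ring 70 mm across, its underside 70 mm above the bench; tube above it 54 mm across up to 290 mm, camera housing to 335 mm. A boom 45 mm wide, 212 to 258 mm up, joins it to the pillar and ends 20 mm before the lens axis
- capture (a joint): travel of the spring push button that takes the picture, 0 at rest, 0.006 m fully down (about 5 N); it springs back
- capture_top (a point): centre of the top of the grey capture button, 28 mm across in a black collar 44 mm across, its top about 22 mm above the bench; it points up. It stands beside the lane at (55, -115) mm in the scope's frame
- jar: bystander: small closed clear jar, 30 mm across, 34 mm high; origin at its underside
- spool: bystander: small steel spool standing on end, 36 mm across, 26 mm high; origin at its underside
- solvent: bystander: small blue bottle, 40 mm across, 90 mm high; origin at its underside
- driver: bystander: screwdriver lying on the bench, 160 mm long
Mind the look-alikes: they are no part of the job. Leave any purple look-alike of the module2 alone.

How it is judged (in metres and radians):
On the way, in this order (a step that is already met when the one before it is completed fails the run):
1. all modules lie on the tray and the tray is fully home against the stop under the lens, let go (x of module1 in the frame of tray between -0.085 and 0.085 m and y of module1 in the frame of tray between -0.056 and 0.056 m and z of module1 in the frame of tray between -0.005 and 0.035 m and x of module2 in the frame of tray between -0.085 and 0.085 m and y of module2 in the frame of tray between -0.056 and 0.056 m and z of module2 in the frame of tray between -0.005 and 0.035 m and x of module3 in the frame of tray between -0.085 and 0.085 m and y of module3 in the frame of tray between -0.056 and 0.056 m and z of module3 in the frame of tray between -0.005 and 0.035 m and x of module4 in the frame of tray between -0.085 and 0.085 m and y of module4 in the frame of tray between -0.056 and 0.056 m and z of module4 in the frame of tray between -0.005 and 0.035 m and x of tray in the frame of scope between -0.008 and 0.01 m and y of tray in the frame of scope between -0.015 and 0.015 m and height (world z) of tray below 0.008 m and angle between tray's own z axis and vertical below 0.06 rad and angle between the x axis of tray and the x axis of scope, either way round below 0.15 rad and contact force between the fingers and tray below 0.5 N), for 0.2 s.
2. the capture button is pressed while the tray is home with all modules on it (x of module1 in the frame of tray between -0.085 and 0.085 m and y of module1 in the frame of tray between -0.056 and 0.056 m and z of module1 in the frame of tray between -0.005 and 0.035 m and x of module2 in the frame of tray between -0.085 and 0.085 m and y of module2 in the frame of tray between -0.056 and 0.056 m and z of module2 in the frame of tray between -0.005 and 0.035 m and x of module3 in the frame of tray between -0.085 and 0.085 m and y of module3 in the frame of tray between -0.056 and 0.056 m and z of module3 in the frame of tray between -0.005 and 0.035 m and x of module4 in the frame of tray between -0.085 and 0.085 m and y of module4 in the frame of tray between -0.056 and 0.056 m and z of module4 in the frame of tray between -0.005 and 0.035 m and x of tray in the frame of scope between -0.008 and 0.01 m and y of tray in the frame of scope between -0.015 and 0.015 m and height (world z) of tray below 0.008 m and angle between tray's own z axis and vertical below 0.06 rad and angle between the x axis of tray and the x axis of scope, either way round below 0.15 rad and value of joint capture above 0.004 m), for 0.05 s.
3. all modules have gone into the bin while the tray is tipped over it by more than 20 degrees (x of module1 in the frame of bin between -0.083 and 0.083 m and y of module1 in the frame of bin between -0.083 and 0.083 m and z of module1 in the frame of bin between -0.005 and 0.055 m and x of module2 in the frame of bin between -0.083 and 0.083 m and y of module2 in the frame of bin between -0.083 and 0.083 m and z of module2 in the frame of bin between -0.005 and 0.055 m and x of module3 in the frame of bin between -0.083 and 0.083 m and y of module3 in the frame of bin between -0.083 and 0.083 m and z of module3 in the frame of bin between -0.005 and 0.055 m and x of module4 in the frame of bin between -0.083 and 0.083 m and y of module4 in the frame of bin between -0.083 and 0.083 m and z of module4 in the frame of bin between -0.005 and 0.055 m and angle between tray's own z axis and vertical above 0.35 rad and horizontal distance between tray and bin below 0.22 m), for 0.1 s.
At the end, for the whole second after the job is handed in: every module lies at rest inside the bin, the bin stands upright on the bench, and the empty tray lies flat on its mat, its centre within 40 mm of the mat's and its length within 20 degrees of the mat's length (x of module1 in the frame of bin between -0.083 and 0.083 m and y of module1 in the frame of bin between -0.083 and 0.083 m and z of module1 in the frame of bin between -0.005 and 0.055 m and x of module2 in the frame of bin between -0.083 and 0.083 m and y of module2 in the frame of bin between -0.083 and 0.083 m and z of module2 in the frame of bin between -0.005 and 0.055 m and x of module3 in the frame of bin between -0.083 and 0.083 m and y of module3 in the frame of bin between -0.083 and 0.083 m and z of module3 in the frame of bin between -0.005 and 0.055 m and x of module4 in the frame of bin between -0.083 and 0.083 m and y of module4 in the frame of bin between -0.083 and 0.083 m and z of module4 in the frame of bin between -0.005 and 0.055 m and horizontal distance between tray and mat below 0.04 m and height (world z) of tray below 0.009 m and angle between tray's own z axis and vertical below 0.06 rad and angle between the x axis of tray and the x axis of mat, either way round below 0.35 rad and angle between bin's own z axis and vertical below 0.08 rad and height (world z) of bin below 0.01 m and linear speed of tray below 0.02 m/s and linear speed of each of module1, module2, module3, module4 below 0.03 m/s); the robot touches nothing.
It fails at once if the ring light or lens tube is bumped (over 4 N) (contact force between head and anything else above 4 N).
It fails at once if a bystander (jar, spool, solvent bottle or screwdriver) is moved by more than 40 mm (distance of any of jar, spool, solvent, driver from where it was at the start of the episode above 0.04 m).
Of module1, module2, module3, module4 only 2 to 4 are there at a start; the rules pass over those that are not, and their reading is None.
At some moment in a run one of module1, module2, module3, module4 may be knocked a few centimetres aside while the robot is not near it.
It also fails if it takes over 210 s, if anything falls off the work surface, if the arm or the gripper's body presses on something with over 40 N, if the wrist force passes 120 N, or if a joint passes its speed limit or range.

### The arm

A 6-joint arm with a two-finger parallel gripper is mounted at the origin on the work surface. World frame = base frame: x ahead of the robot, y to its left, z up, the work surface at z = 0. Lengths are in m, angles in degrees, forces in N, time in s.
With the tool pointing down it reaches from about 0.3 to 0.75 m from the base axis. Payload 8.5 kg.
Tool frame: the origin (TCP) lies on the centre line of the jaws, within the pads' length; the fingertips stand 19 mm ahead of it and the grasp point (between the pads) is the TCP; z points along the fingers, x is the direction in which the jaws open and shut, and the axes are right-handed (so a half turn about z gives the same grasp; the last joint's range is limited). The gripper opens to 85 mm and grips with 20 to 120 N. Pads are 22 mm wide; open, the fingers measure 114 mm over their backs; the gripper's body (76 mm by 85 mm) begins 54 mm behind the grasp point. The pads swing forward as they close: fully open they stand 13 mm farther back than shut.
Start: joints at [-78.57, 21.807, 74.336, -0, 83.858, -12.336], TCP at [0.222, -0.503, 0.25] pointing down, gripper open.
Joint ranges: [-178.18, 178.18], [-50.72, 133.34], [12.68, 142.11], [-81.47, 261.47], [9.98, 163.14], [-165.26, 165.26]. Speed limits (degrees/s): [136.94, 136.94, 180, 180, 180, 180].

### API

Orientations are given as a 3x3 rotation matrix whose columns are the frame's x, y, z axes.
In Python, from rig import env, cams, order gives the robot as it stands.
- The arm moves only by the tool step_arm, never from a script. Its argument "steps" is a list of rows, each an object with "xyz": the shift along the tool's x, y, z normalised to -1 to 1, where 1 is 0.04 m, a list of three; "turn": the turn, a rotation vector about the tool's x, y, z normalised to -1 to 1, where 1 is 0.08 rad, a list of three; "gripper": the gripper command: -1 is shut, 1 is fully open, values between are in proportion. A call has 1 to 20 rows; each row shifts and turns the commanded pose from where the row before left it, along the tool's axes as they then stand; what a row does not reach is not made up. A row lasts 1/12 s, in which the tool goes at most 41.7 mm and 7.16 degrees, less where a joint would pass 70% of its speed; a pose out of reach is approached as far as the arm can. A call with a number of a shift or a turn outside -1 to 1 is refused whole. A call with a gripper value outside its range is refused whole. The fingers move at their own pace and stop on an object; "squeeze" is the grip in N (left out, the last holds). Time passes only in rows, so rows that do not move let the fingers close. It gives the time, the measured TCP pose, the force and the opening at its end, in the units of the state.
- env.observe(): the state, without advancing time (a new reading comes with each control period).
- cams.get_image(name): name is "side" or "top"; returns (picture, depth): 480x640x3 uint8, red, green, blue; 480x640 float32, m along the optical axis (not along the pixel's ray), 0 where there is no reading.
- cams.camera_info(name): a dict with "fx", "fy", "cx", "cy" (pixels), "extrinsics" (4x4, takes a point from camera to world coordinates). Camera axes: x right, y down, z forward; pixel columns grow to the right and rows downward; lengths in m; the calibration is good to about 2 mm. A picture is of the moment at which its call begins. camera_info takes no time and is no camera call.
- order.close_job(): hands the job in, once; it reports no verdict.
The state is a dict: "time_s": time; "q": joint angles; "qvel": joint speeds; "joint_efforts": joint torques, N m; "position": TCP position; "tool_rot": TCP orientation; "ft_force": force on the tool from outside, world axes, zero at the start; "wrist_torque": the same for the moment, N m; "grip_width": finger opening in m.
Only numpy, scipy, OpenCV 4.12 (cv2) and the standard library are available. Lean on these libraries where they do the work, as an engineer would, in place of code of your own. Each camera call takes 0.05 s, during which the arm holds its last target. There are 200 camera calls.

## Working session

There is one attempt and no reset: what is moved stays moved. The work goes in short steps, Python scripts to look and compute and a tool call to move; the robot and the scene stay as the last step left them, time stands still between calls to the robot, and variables do not carry over. Pictures are saved under pics/ and viewed, about 12 in all and at most 16, crops included, and the job is handed in when it is done.

Besides the shell and the picture viewer there is one more tool, called after ">>>" as name([rows], argument=value, ...), one row to a line, values as JSON. step_arm: Moves the arm, as the interface text tells. Scaled input: -1 to 1 covers 0.04 m each way for a shift and 0.08 rad each way for a turn. Its arguments: {"type":"object","properties":{"steps":{"type":"array"},"squeeze":{"type":"number"}},"required":["steps"]}

```bash
ls; mkdir -p pics; cat > h.py <<'E'
import numpy as np,cv2
from rig import env,cams,order
def shot(n,f=None):
    im,d=cams.get_image(n)
    if f: cv2.imwrite('pics/'+f,im[:,:,::-1])
    return im,d
def world(n,u,v,d):
    c=cams.camera_info(n);u=np.asarray(u,float);v=np.asarray(v,float);d=np.asarray(d,float)
    p=np.stack([(u-c['cx'])/c['fx']*d,(v-c['cy'])/c['fy']*d,d,np.ones_like(d)],-1)
    return (p@np.array(c['extrinsics']).T)[...,:3]
def plane(n,u,v,z):
    a=world(n,u,v,np.ones(np.shape(u)));o=np.array(cams.camera_info(n)['extrinsics'])[:3,3]
    r=a-o;return o+r*((z-o[2])/r[...,2])[...,None]
def cloud(n,d):
    v,u=np.mgrid[:480,:640];return world(n,u,v,d)
def proj(n,p):
    c=cams.camera_info(n);q=np.linalg.inv(np.array(c['extrinsics']))@np.r_[p,1]
    return c['fx']*q[0]/q[2]+c['cx'],c['fy']*q[1]/q[2]+c['cy']
E
python3 - <<'E'
from h import *
for n in('top','side'):
    im,d=shot(n,n+'0.png');np.savez('/tmp/'+n+'0.npz',im=im,d=d);c=cams.camera_info(n);print(c)
s=env.observe();print(s['tool_rot'],s['position'])
E
```

```text
pics
{'fx': 562.4034549959871, 'fy': 562.4034549959871, 'cx': 322.01977033943155, 'cy': 242.06167964729264, 'extrinsics': array([[-0.02553989, -0.99136399,  0.12862795,  0.41888267],
       [-0.99967291,  0.02549966, -0.00195986,  0.01070345],
       [-0.00133703, -0.12863593, -0.99169098,  1.10926937],
       [ 0.        ,  0.        ,  0.        ,  1.        ]])}
{'fx': 444.6676052146738, 'fy': 444.6676052146738, 'cx': 317.2890806190019, 'cy': 237.71357213610065, 'extrinsics': array([[-0.98079575, -0.15622199,  0.11676635,  0.49186899],
       [-0.19497788,  0.77053819, -0.60683978,  0.51315311],
       [ 0.00482878, -0.61795274, -0.78620042,  0.71128063],
       [ 0.        ,  0.        ,  0.        ,  1.        ]])}
[[ 4.02981398e-01 -9.15208132e-01 -2.61804678e-04]
 [-9.15207284e-01 -4.02981390e-01  1.27542037e-03]
 [-1.27277751e-03 -2.74365136e-04 -9.99999152e-01]] [ 0.22159996 -0.50313925  0.24976304]
```

View pics/top0.png

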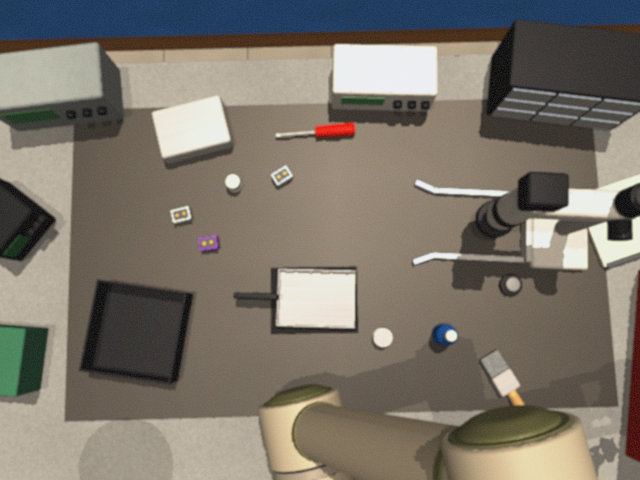

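View pics/side0.png

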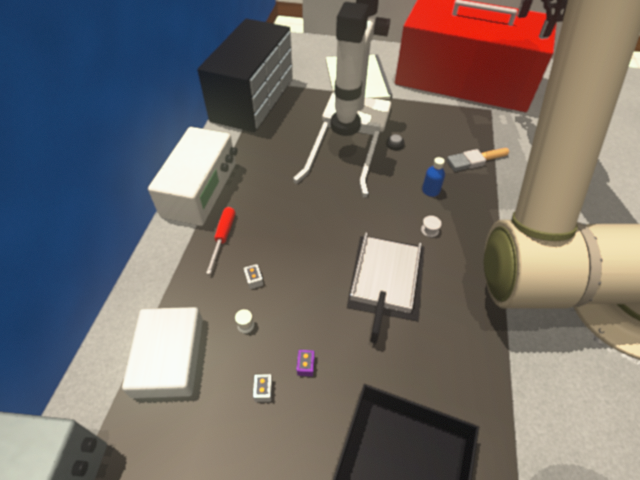

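Two white modules at top-view pixels (181,215) and (282,176). The purple look-alike is at (208,243), tray centre about (315,299), bin about (137,332), rails entering at col 415 and the button at (511,284). I'll measure these now.

```bash
python3 - <<'E'
from h import *
z=np.load('/tmp/top0.npz');im,d=z['im'],z['d'];P=cloud('top',d)
hsv=cv2.cvtColor(im,cv2.COLOR_RGB2HSV)
br=((hsv[...,2]>140)&(hsv[...,1]<70)).astype(np.uint8)
def rect(m,z,name):
    cs,_=cv2.findContours(m,cv2.RETR_EXTERNAL,cv2.CHAIN_APPROX_NONE)
    c=max(cs,key=cv2.contourArea);h=c[:,0]
    w=plane('top',h[:,0],h[:,1],z)[:,:2]*1000
    r=cv2.minAreaRect(w.astype(np.float32));print(name,r,cv2.contourArea(c));return r
def win(m,u0,u1,v0,v1):
    o=np.zeros_like(m);o[v0:v1,u0:u1]=m[v0:v1,u0:u1];return o
for n,(u,v) in dict(mA=(181,215),mB=(282,176)).items():
    rect(cv2.morphologyEx(win(br,u-18,u+18,v-15,v+15),cv2.MORPH_CLOSE,np.ones((9,9))),.022,n)
    print(P[v-4:v+5,u-4:u+5,2].mean())
rect(win((hsv[...,1]>100).astype(np.uint8),190,226,230,258),.022,'purple')
rect(win(br,265,365,255,340),.018,'tray')
dark=(hsv[...,2]<45).astype(np.uint8)
rect(win(dark,225,365,255,340),.003,'mat+handle')
h=(P[...,2]>.045)&(P[...,2]<.07);hm=win(h.astype(np.uint8),225,285,280,310);rect(hm,.055,'handle')
pts=P[hm>0];print('handle pts',pts.mean(0),pts.min(0),pts.max(0))
print('tray floor z',P[290:310,300:330,2].mean())
b=((P[...,2]>.05)&(P[...,2]<.075)).astype(np.uint8);rect(win(b,70,205,270,395),.06,'bin')
# rails
for nm,(u0,u1,v0,v1) in dict(r1=(440,500,183,203),r2=(440,522,248,268)).items():
    m=win(br,u0,u1,v0,v1)>0;v,u=np.nonzero(m);w=plane('top',u,v,.014)
    print(nm,np.median(P[m][:,2]));
    f=np.polyfit(w[:,1],w[:,0],1);print('x=a*y+b',f,'width',np.ptp(w[:,0]-np.polyval(f,w[:,1])),w[:,1].min(),w[:,1].max())
for (u0,u1,v0,v1) in((405,445,175,205),(405,445,245,270)):
    v,u=np.nonzero(win(br,u0,u1,v0,v1));i=u.argmin();print('mouth tip',plane('top',u[i:i+1],v[i:i+1],.014))
g=((hsv[...,2]>75)&(hsv[...,2]<190)&(hsv[...,1]<60)).astype(np.uint8)
print('button',plane('top',[511],[284],.022),P[282:287,508:514,2].mean())
for n,u,v,zz in(('jar',233,180,.034),('spool',382,337,.026),('blue',448,334,.09)):print(n,plane('top',[u],[v],zz))
# stop bar
print('z profile row228',[(u,round(float(P[228,u,2]),3),round(float(P[228,u,1]),3)) for u in range(505,600,6)])
big=cv2.resize(im[160:310,390:610],None,fx=3.6,fy=3.6,interpolation=cv2.INTER_CUBIC);cv2.imwrite('pics/lane0.png',big[:,:,::-1])
E
```

```text
mA ((622.870849609375, 285.8385009765625), (28.72021484375, 39.400718688964844), 12.847404479980469) 257.0
0.022898899434484442
mB ((694.9306030273438, 85.4823989868164), (69.87197875976562, 58.808284759521484), 88.51927947998047) 1009.5
0.03633076212611379
purple ((563.194580078125, 230.00460815429688), (27.05463409423828, 37.12241744995117), 6.761953830718994) 227.5
tray ((452.3837890625, 23.688880920410156), (150.90504455566406, 111.58584594726562), 86.89022827148438) 4362.0
mat+handle ((443.7251281738281, 107.46834564208984), (7.832604885101318, 17.5471248626709), 89.15263366699219) 22.0
handle ((457.2698974609375, 134.50421142578125), (82.307861328125, 11.159435272216797), 88.53356170654297) 234.0
handle pts [0.45721316 0.13544616 0.05457556] [0.45073903 0.09415047 0.04557971] [0.46390069 0.17606556 0.06079948]
tray floor z 0.014236888627616311
bin ((397.78704833984375, 359.8899841308594), (172.71824645996094, 169.80914306640625), 80.17335510253906) 8504.5
r1 0.003835171653777447
x=a*y+b [0.02710787 0.66367693] width 0.038620497464464054 -0.34576916866175667 -0.22721171673531018
r2 0.013596353507937087
x=a*y+b [0.08592612 0.54930483] width 0.02000219677137871 -0.3796707158386702 -0.22135772916855873
mouth tip [[ 0.69150411 -0.16033378  0.014     ]]
mouth tip [[ 0.54502463 -0.15380873  0.014     ]]
button [[ 0.46894096 -0.35395569  0.022     ]] 0.02185193797592239
jar [[0.68522142 0.17954864 0.034     ]]
spool [[ 0.37458537 -0.10073945  0.026     ]]
blue [[ 0.37948581 -0.21238592  0.09      ]]
z profile row228 [(505, 0.144, -0.309), (511, 0.097, -0.336), (517, 0.002, -0.38), (523, 0.01, -0.389), (529, 0.028, -0.394), (535, 0.019, -0.409), (541, 0.022, -0.42), (547, 0.024, -0.431), (553, 0.025, -0.442), (559, 0.041, -0.447), (565, 0.065, -0.448), (571, 0.088, -0.449), (577, 0.106, -0.452), (583, 0.117, -0.457), (589, 0.009, -0.52), (595, 0.015, -0.529)]
```

View pics/lane0.png

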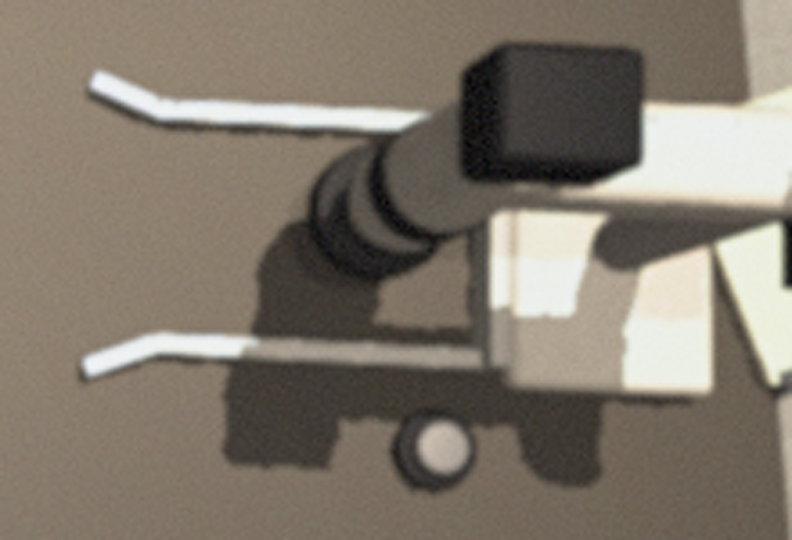

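```bash
python3 - <<'E'
from h import *
z=np.load('/tmp/top0.npz');im,d=z['im'],z['d']
f=lambda u,v,z:plane('top',np.array([u]),np.array([v]),z)[0][:2]
a,b=f(434.4,190.6,.014),f(506.7,193.9,.014);c,e=f(434.4,255.8,.014),f(523.3,259.2,.014)
d1=(b-a)/np.linalg.norm(b-a);d2=(e-c)/np.linalg.norm(e-c)
print('dirs',np.degrees(np.arctan2(d1[1],d1[0])),np.degrees(np.arctan2(d2[1],d2[0])))
dd=d1+d2;dd/=np.linalg.norm(dd);n=np.array([-dd[1],dd[0]])
print('sep',(a-c)@n,(b-e)@n,'start along of bends',(a)@dd,(c)@dd,'mid n',((a+b+c+e)/4)@n)
bt=f(513.1,284.2,.022);print('button',bt)
print('origin from button',bt-55e-3*dd+.115*n,'from rails bend',((a+c)/2@dd+.1)*dd+((a+b+c+e)/4@n)*n)
t=(f(417,182,.014)+f(413.6,262.2,.014))/2;print('mouth',t,'origin',t+.137*dd, dd)
# stop bar top near face px crop(490,215..365)
print('stop', f(390+490/3.6,160+290/3.6,.03))
hsv=cv2.cvtColor(im,cv2.COLOR_RGB2HSV);m=((hsv[...,2]>135)&(hsv[...,1]<70)).astype(np.uint8)
o=np.zeros_like(m);o[162:191,268:297]=m[162:191,268:297];o=cv2.morphologyEx(o,cv2.MORPH_CLOSE,np.ones((7,7)))
n_,l,st,ce=cv2.connectedComponentsWithStats(o);print(st);i=1+st[1:,4].argmax()
cs,_=cv2.findContours((l==i).astype(np.uint8),0,cv2.CHAIN_APPROX_NONE);h=cs[0][:,0]
print('mB',cv2.minAreaRect((plane('top',h[:,0],h[:,1],.022)[:,:2]*1000).astype(np.float32)))
# side check
z=np.load('/tmp/side0.npz');im=z['im'];hs=cv2.cvtColor(im,cv2.COLOR_RGB2HSV)
for u,v in((253,275),(262,387)):
    g=((hs[...,0]>12)&(hs[...,0]<28)&(hs[...,1]>140)&(hs[...,2]>120));q=np.zeros_like(g);q[v-15:v+15,u-13:u+13]=g[v-15:v+15,u-13:u+13]
    vv,uu=np.nonzero(q);print('side brass',len(uu),plane('side',[uu.mean()],[vv.mean()],.022))
E
```

```text
dirs -94.15133545693207 -93.67586563415857
sep 0.13023843734670565 0.1289223709613698 start along of bends 0.17186745382867838 0.17409093486089383 mid n 0.6064818142569038
button [ 0.46845229 -0.35797866]
origin from button [ 0.58693799 -0.31095591] from rails bend [ 0.58643616 -0.3137363 ]
mouth [ 0.59664702 -0.17646983] origin [ 0.58729648 -0.31315036] [-0.06825211 -0.99766811]
stop [ 0.55165384 -0.38625737]
[[     0      0    640    480 306359]
 [   268    162     29     29    841]]
mB ((693.8836669921875, 84.48198699951172), (55.621402740478516, 57.11537551879883), 88.87751770019531)
side brass 17 [[0.69693655 0.08512592 0.022     ]]
side brass 31 [[0.62229076 0.28585903 0.022     ]]
```

```bash
python3 - <<'E'
from h import *
z=np.load('/tmp/top0.npz');im=z['im'];hsv=cv2.cvtColor(im,cv2.COLOR_RGB2HSV)
print(hsv[162:191:3,268:297:4,2])
for u,v in((282,176),(181,215)):
  for n,g in(('brass',(hsv[...,0]>10)&(hsv[...,0]<30)&(hsv[...,1]>110)),('white',hsv[...,2]>185)):
    q=np.zeros_like(g);q[v-14:v+14,u-14:u+14]=g[v-14:v+14,u-14:u+14]
    q=q.astype(np.uint8)
    if n=='white': q=cv2.morphologyEx(q,cv2.MORPH_CLOSE,np.ones((9,9)))
    vv,uu=np.nonzero(q);w=plane('top',uu,vv,.022)[:,:2]
    L,V=np.linalg.eigh(np.cov(w.T));print(n,len(uu),w.mean(0),np.degrees(np.arctan2(V[1,1],V[0,1])),cv2.minAreaRect((w*1000).astype(np.float32)))
E
```

```text
[[143 145 147 142 144 146 142 144]
 [143 141 143 141 177 148 145 149]
 [142 139 141 193 208 186 147 148]
 [141 141 210 176 197 225 146 151]
 [141 223 161 145 209 155 180 145]
 [137 188 167 193 147 230 126 150]
 [140  91 206 157 220  90 119 149]
 [144 111 199 183  76  84 146 150]
 [143 139  71  73 115 145 149 147]
 [141 139 115 127 143 148 146 149]]
brass 21 [0.69672014 0.08566171] 121.44176834886765 ((696.5477294921875, 85.80304718017578), (6.173185348510742, 19.219646453857422), 33.03037643432617)
white 240 [0.6966676  0.08562941] 120.00681084737211 ((696.6575927734375, 85.6849365234375), (26.403379440307617, 36.42338943481445), 30.286182403564453)
brass 26 [0.62282577 0.28565381] 99.95310956990154 ((622.6201782226562, 285.66766357421875), (6.5835280418396, 20.168399810791016), 8.169421195983887)
white 247 [0.62266182 0.28546145] 102.85850021445913 ((622.682373046875, 285.509521484375), (26.281761169433594, 36.55809783935547), 12.8905668258667)
```

```bash
cat >> h.py <<'E'
def go(x,y,z,yaw):
    """units to reach target: turn first (rotvec, tool axes), then shift in the turned tool axes"""
    from scipy.spatial.transform import Rotation as R
    s=env.observe();T=np.array(s['tool_rot']);p=np.array(s['position']);a=np.radians(yaw)
    G=np.array([[np.cos(a),np.sin(a),0],[np.sin(a),-np.cos(a),0],[0,0,-1]])
    print('t',s['time_s'],'pos',p.round(4),'yaw',np.degrees(np.arctan2(T[1,0],T[0,0])).round(2),'w',s['grip_width'],'F',np.round(s['ft_force'],1))
    print('TURN units',(R.from_matrix(T.T@G).as_rotvec()/.08).round(2),'then SHIFT units',(G.T@(np.array([x,y,z])-p)/.04).round(2))
E
```

>>> step_arm([
  {"xyz": [0, 0, 0], "turn": [0, 0, -1], "gripper": 0.3},
  {"xyz": [0, 0, 0], "turn": [0, 0, -1], "gripper": 0.3},
  {"xyz": [0, 0, 0], "turn": [0, 0, -1], "gripper": 0.3},
  {"xyz": [0, 0, 0], "turn": [0, 0, -1], "gripper": 0.3},
  {"xyz": [0, 0, 0], "turn": [0, 0, -1], "gripper": 0.3},
  {"xyz": [0, 0, 0], "turn": [0, 0, -1], "gripper": 0.3},
  {"xyz": [0, 0, 0], "turn": [0, 0, -1], "gripper": 0.3},
  {"xyz": [0, 0, 0], "turn": [0, 0, -1], "gripper": 0.3},
  {"xyz": [0, 0, 0], "turn": [0, 0, -1], "gripper": 0.3},
  {"xyz": [0, 0, 0], "turn": [0, 0, -1], "gripper": 0.3},
  {"xyz": [0, 0, 0], "turn": [0, 0, -1], "gripper": 0.3},
  {"xyz": [0, 0, 0], "turn": [0, 0, -1], "gripper": 0.3},
  {"xyz": [0, 0, 0], "turn": [0, 0, -1], "gripper": 0.3},
  {"xyz": [0, 0, 0], "turn": [0, 0, -1], "gripper": 0.3},
  {"xyz": [0, 0, 0], "turn": [0, 0, -1], "gripper": 0.3},
  {"xyz": [0, 0, 0], "turn": [0, 0, -1], "gripper": 0.3},
  {"xyz": [0, 0, 0], "turn": [0, 0, -1], "gripper": 0.3},
  {"xyz": [0, 0, 0], "turn": [0, 0, -1], "gripper": 0.3},
  {"xyz": [0, 0, 0], "turn": [0, 0, -1], "gripper": 0.3},
  {"xyz": [0, 0, 0], "turn": [0, 0, -1], "gripper": 0.3},
], squeeze=40)

```text
time_s: 1.77
position: [0.2216, -0.5032, 0.2499]
tool_rot: [[0.901, 0.433, -0.0], [0.433, -0.901, 0.001], [0.0, -0.001, -1.0]]
ft_force: [-0.3, 0.5, 0.6]
grip_width: 0.0555
```

```bash
python3 -c "
from h import *
go(.40,-.05,.25,30.5);go(.6967,.0857,.15,30.5)"
```

```text
t 1.7667 pos [ 0.2216 -0.5032  0.2499] yaw 25.67 w 0.055483130172746656 F [-0.3  0.5  0.6]
TURN units [-0.01 -0.   -1.05] then SHIFT units [ 9.59 -7.5  -0.  ]
t 1.7667 pos [ 0.2216 -0.5032  0.2499] yaw 25.67 w 0.055483130172746656 F [-0.3  0.5  0.6]
TURN units [-0.01 -0.   -1.05] then SHIFT units [17.71 -6.66  2.5 ]
```

>>> step_arm([
  {"xyz": [0, 0, 0], "turn": [0, 0, -1], "gripper": 0.3},
  {"xyz": [0.8, -0.625, 0], "turn": [0, 0, 0], "gripper": 0.3},
  {"xyz": [0.8, -0.625, 0], "turn": [0, 0, 0], "gripper": 0.3},
  {"xyz": [0.8, -0.625, 0], "turn": [0, 0, 0], "gripper": 0.3},
  {"xyz": [0.8, -0.625, 0], "turn": [0, 0, 0], "gripper": 0.3},
  {"xyz": [0.8, -0.625, 0], "turn": [0, 0, 0], "gripper": 0.3},
  {"xyz": [0.8, -0.625, 0], "turn": [0, 0, 0], "gripper": 0.3},
  {"xyz": [0.8, -0.625, 0], "turn": [0, 0, 0], "gripper": 0.3},
  {"xyz": [0.8, -0.625, 0], "turn": [0, 0, 0], "gripper": 0.3},
  {"xyz": [0.8, -0.625, 0], "turn": [0, 0, 0], "gripper": 0.3},
  {"xyz": [0.8, -0.625, 0], "turn": [0, 0, 0], "gripper": 0.3},
  {"xyz": [0.8, -0.625, 0], "turn": [0, 0, 0], "gripper": 0.3},
  {"xyz": [0.8, -0.625, 0], "turn": [0, 0, 0], "gripper": 0.3},
  {"xyz": [0.9, 0.1, 0.25], "turn": [0, 0, 0], "gripper": 0.3},
  {"xyz": [0.9, 0.1, 0.25], "turn": [0, 0, 0], "gripper": 0.3},
  {"xyz": [0.9, 0.1, 0.25], "turn": [0, 0, 0], "gripper": 0.3},
  {"xyz": [0.9, 0.1, 0.25], "turn": [0, 0, 0], "gripper": 0.3},
  {"xyz": [0.9, 0.1, 0.25], "turn": [0, 0, 0], "gripper": 0.3},
  {"xyz": [0.9, 0.1, 0.25], "turn": [0, 0, 0], "gripper": 0.3},
  {"xyz": [0.9, 0.1, 0.25], "turn": [0, 0, 0], "gripper": 0.3},
])

```text
time_s: 3.43
position: [0.6375, 0.0515, 0.1792]
tool_rot: [[0.866, 0.501, -0.001], [0.501, -0.866, 0.0], [-0.001, -0.001, -1.0]]
ft_force: [0.6, 0.1, 0.3]
grip_width: 0.0555
```

```bash
python3 -c "
from h import *
go(.6967,.0857,.022,30.5)"
```

```text
t 3.4333 pos [0.6375 0.0515 0.1792] yaw 30.04 w 0.055503516897398616 F [0.6 0.1 0.3]
TURN units [-0.01  0.01 -0.1 ] then SHIFT units [1.71 0.01 3.93]
```

>>> step_arm([
  {"xyz": [0.86, 0, 0], "turn": [0, 0, -0.1], "gripper": 0.3},
  {"xyz": [0.86, 0, 0], "turn": [0, 0, 0], "gripper": 0.3},
  {"xyz": [0, 0, 0.9], "turn": [0, 0, 0], "gripper": 0.3},
  {"xyz": [0, 0, 0.9], "turn": [0, 0, 0], "gripper": 0.3},
  {"xyz": [0, 0, 0.9], "turn": [0, 0, 0], "gripper": 0.3},
  {"xyz": [0, 0, 0.7], "turn": [0, 0, 0], "gripper": 0.3},
  {"xyz": [0, 0, 0.5], "turn": [0, 0, 0], "gripper": 0.3},
  {"xyz": [0, 0, 0], "turn": [0, 0, 0], "gripper": 0.3},
  {"xyz": [0, 0, 0], "turn": [0, 0, 0], "gripper": -1},
  {"xyz": [0, 0, 0], "turn": [0, 0, 0], "gripper": -1},
  {"xyz": [0, 0, 0], "turn": [0, 0, 0], "gripper": -1},
  {"xyz": [0, 0, 0], "turn": [0, 0, 0], "gripper": -1},
  {"xyz": [0, 0, 0], "turn": [0, 0, 0], "gripper": -1},
  {"xyz": [0, 0, -0.5], "turn": [0, 0, 0], "gripper": -1},
  {"xyz": [0, 0, -0.9], "turn": [0, 0, 0], "gripper": -1},
  {"xyz": [0, 0, -0.9], "turn": [0, 0, 0], "gripper": -1},
])

```text
time_s: 4.77
position: [0.695, 0.0851, 0.1171]
tool_rot: [[0.862, 0.507, -0.002], [0.507, -0.862, 0.0], [-0.002, -0.001, -1.0]]
ft_force: [0.9, 0.3, -0.0]
grip_width: 0.0252
```

```bash
python3 -c "
from h import *
c=np.array([.4524,.0237]);a=np.radians(-92.8);d=np.array([np.cos(a),np.sin(a)])
print(c+.03*d,c-.025*d)
go(*(c+.03*d),.1,-2.8);go(*(c+.03*d),.03,-2.8)"
```

```text
[ 0.45093451 -0.00626418] [0.45362124 0.04867015]
t 4.7667 pos [0.695  0.0851 0.1171] yaw 30.48 w 0.02520358051698012 F [ 0.9  0.3 -0. ]
TURN units [-0.01  0.03  7.26] then SHIFT units [-5.98  2.58  0.43]
t 4.7667 pos [0.695  0.0851 0.1171] yaw 30.48 w 0.02520358051698012 F [ 0.9  0.3 -0. ]
TURN units [-0.01  0.03  7.26] then SHIFT units [-5.98  2.58  2.18]
```

Gripped (25 mm). Carry it to the tray's front half.

>>> step_arm([
  {"xyz": [0, 0, 0], "turn": [0, 0, 0.9], "gripper": -1},
  {"xyz": [0, 0, 0], "turn": [0, 0, 0.9], "gripper": -1},
  {"xyz": [0, 0, 0], "turn": [0, 0, 0.9], "gripper": -1},
  {"xyz": [0, 0, 0], "turn": [0, 0, 0.9], "gripper": -1},
  {"xyz": [0, 0, 0], "turn": [0, 0, 0.9], "gripper": -1},
  {"xyz": [0, 0, 0], "turn": [0, 0, 0.9], "gripper": -1},
  {"xyz": [0, 0, 0], "turn": [0, 0, 0.9], "gripper": -1},
  {"xyz": [0, 0, 0], "turn": [0, 0, 0.95], "gripper": -1},
  {"xyz": [-0.85, 0.37, 0], "turn": [0, 0, 0], "gripper": -1},
  {"xyz": [-0.85, 0.37, 0], "turn": [0, 0, 0], "gripper": -1},
  {"xyz": [-0.85, 0.37, 0], "turn": [0, 0, 0], "gripper": -1},
  {"xyz": [-0.85, 0.37, 0], "turn": [0, 0, 0], "gripper": -1},
  {"xyz": [-0.85, 0.37, 0], "turn": [0, 0, 0], "gripper": -1},
  {"xyz": [-0.85, 0.37, 0], "turn": [0, 0, 0], "gripper": -1},
  {"xyz": [-0.85, 0.37, 0], "turn": [0, 0, 0], "gripper": -1},
  {"xyz": [0, 0, 0.5], "turn": [0, 0, 0], "gripper": -1},
  {"xyz": [0, 0, 0.5], "turn": [0, 0, 0], "gripper": -1},
  {"xyz": [0, 0, 0.5], "turn": [0, 0, 0], "gripper": -1},
  {"xyz": [0, 0, 0], "turn": [0, 0, 0], "gripper": -1},
])

```text
time_s: 6.35
position: [0.4517, -0.0069, 0.0546]
tool_rot: [[0.999, -0.048, -0.004], [-0.048, -0.999, 0.001], [-0.004, -0.001, -1.0]]
ft_force: [-0.4, 0.1, -0.7]
grip_width: 0.0246
```

```bash
python3 -c "
from h import *
go(.4509,-.0063,.03,-2.8)
shot('side','s1.png');shot('top','t1.png')"
```

```text
t 6.35 pos [ 0.4517 -0.0069  0.0546] yaw -2.78 w 0.024581680009011876 F [-0.4  0.1 -0.7]
TURN units [-0.01  0.05  0.01] then SHIFT units [-0.02 -0.01  0.61]
```

View pics/s1.png

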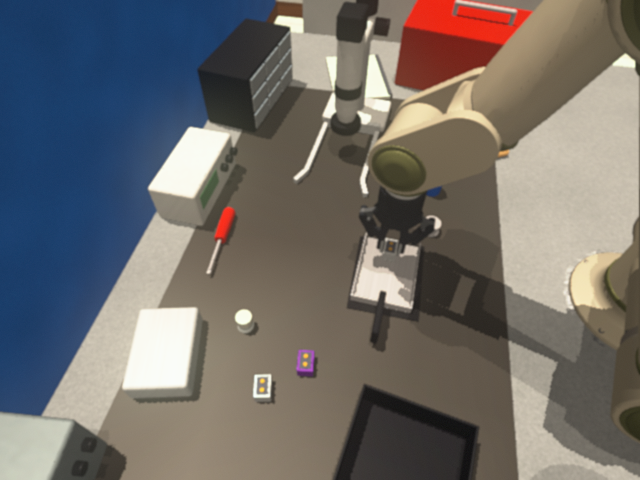

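The module is held over the tray's front half, at about (390,248). Module A is still at (262,387). Releasing.

>>> step_arm([
  {"xyz": [0, 0, 0.3], "turn": [0, 0, 0], "gripper": -1},
  {"xyz": [0, 0, 0.29], "turn": [0, 0, 0], "gripper": -1},
  {"xyz": [0, 0, 0], "turn": [0, 0, 0], "gripper": -1},
  {"xyz": [0, 0, 0], "turn": [0, 0, 0], "gripper": 0},
  {"xyz": [0, 0, 0], "turn": [0, 0, 0], "gripper": 0},
  {"xyz": [0, 0, 0], "turn": [0, 0, 0], "gripper": 0},
  {"xyz": [0, 0, -0.4], "turn": [0, 0, 0], "gripper": 0},
  {"xyz": [0, 0, -1], "turn": [0, 0, 0], "gripper": 0},
  {"xyz": [0, 0, -1], "turn": [0, 0, 0], "gripper": 0},
  {"xyz": [0, 0, -0.5], "turn": [0, 0, 0], "gripper": 0.3},
  {"xyz": [0, 0, 0], "turn": [0, 0, -0.84], "gripper": 0.3},
  {"xyz": [0, 0, 0], "turn": [0, 0, -0.84], "gripper": 0.3},
  {"xyz": [0, 0, 0], "turn": [0, 0, -0.84], "gripper": 0.3},
  {"xyz": [0, 0, 0], "turn": [0, 0, -0.84], "gripper": 0.3},
])

```text
time_s: 7.62
position: [0.4529, -0.007, 0.1494]
tool_rot: [[0.975, 0.222, 0.001], [0.222, -0.975, -0.0], [0.001, 0.001, -1.0]]
ft_force: [-0.7, 0.2, -1.0]
grip_width: 0.0555
```

```bash
python3 -c "
from h import *
go(.6227,.2856,.022,13)"
```

```text
t 7.6167 pos [ 0.4529 -0.007   0.1494] yaw 12.85 w 0.05554217836017988 F [-0.7  0.2 -1. ]
TURN units [ 0.01 -0.01 -0.03] then SHIFT units [ 5.78 -6.17  3.19]
```

>>> step_arm([
  {"xyz": [0.64, -0.68, 0], "turn": [0, 0, 0], "gripper": 0.3},
  {"xyz": [0.64, -0.68, 0], "turn": [0, 0, 0], "gripper": 0.3},
  {"xyz": [0.64, -0.68, 0], "turn": [0, 0, 0], "gripper": 0.3},
  {"xyz": [0.64, -0.68, 0], "turn": [0, 0, 0], "gripper": 0.3},
  {"xyz": [0.64, -0.68, 0], "turn": [0, 0, 0], "gripper": 0.3},
  {"xyz": [0.64, -0.68, 0], "turn": [0, 0, 0], "gripper": 0.3},
  {"xyz": [0.64, -0.68, 0], "turn": [0, 0, 0], "gripper": 0.3},
  {"xyz": [0.64, -0.68, 0], "turn": [0, 0, 0], "gripper": 0.3},
  {"xyz": [0.64, -0.68, 0], "turn": [0, 0, 0], "gripper": 0.3},
  {"xyz": [0, 0, 1], "turn": [0, 0, 0], "gripper": 0.3},
  {"xyz": [0, 0, 0], "turn": [0, 0, 0], "gripper": 0.3},
])

```text
time_s: 8.53
position: [0.6221, 0.2833, 0.1029]
tool_rot: [[0.975, 0.221, -0.009], [0.221, -0.975, -0.002], [-0.009, 0.0, -1.0]]
ft_force: [0.1, -1.5, -1.8]
grip_width: 0.0557
```

```bash
python3 -c "
from h import *
go(.6227,.2856,.022,13)
im,d=shot('side','s2.png');hs=cv2.cvtColor(im,cv2.COLOR_RGB2HSV)
g=((hs[...,0]>12)&(hs[...,0]<28)&(hs[...,1]>140)&(hs[...,2]>110))
n,l,st,ce=cv2.connectedComponentsWithStats(g.astype(np.uint8))
for i in range(1,n):
  if st[i,4]>4:print(ce[i],st[i,4],plane('side',ce[i][:1],ce[i][1:],.022))
"
```

```text
t 8.5333 pos [0.6221 0.2833 0.1029] yaw 12.78 w 0.05567134177416855 F [ 0.1 -1.5 -1.8]
TURN units [ 0.    0.11 -0.05] then SHIFT units [ 0.03 -0.05  2.02]
[305.5        355.71428571] 14 [[0.56535322 0.22506065 0.022     ]]
[304.5        363.71428571] 14 [[0.56406899 0.23864812 0.022     ]]
[262.  380.5] 16 [[0.62378279 0.27866331 0.022     ]]
[262.         388.71428571] 7 [[0.62027601 0.29119338 0.022     ]]
```

>>> step_arm([
  {"xyz": [0.02, -0.05, 0.8], "turn": [0, 0.05, 0], "gripper": 0.3},
  {"xyz": [0, 0, 0.8], "turn": [0, 0, 0], "gripper": 0.3},
  {"xyz": [0, 0, 0.42], "turn": [0, 0, 0], "gripper": 0.3},
  {"xyz": [0, 0, 0], "turn": [0, 0, 0], "gripper": 0.3},
  {"xyz": [0, 0, 0], "turn": [0, 0, 0], "gripper": -1},
  {"xyz": [0, 0, 0], "turn": [0, 0, 0], "gripper": -1},
  {"xyz": [0, 0, 0], "turn": [0, 0, 0], "gripper": -1},
  {"xyz": [0, 0, 0], "turn": [0, 0, 0], "gripper": -1},
  {"xyz": [0, 0, 0], "turn": [0, 0, 0], "gripper": -1},
  {"xyz": [0, 0, -0.5], "turn": [0, 0, 0], "gripper": -1},
  {"xyz": [0, 0, -1], "turn": [0, 0, 0], "gripper": -1},
  {"xyz": [0, 0, -1], "turn": [0, 0, 0], "gripper": -1},
  {"xyz": [0, 0, -0.5], "turn": [0, 0, 0], "gripper": -1},
  {"xyz": [0, 0, 0], "turn": [0, 0, 0.86], "gripper": -1},
  {"xyz": [0, 0, 0], "turn": [0, 0, 0.86], "gripper": -1},
  {"xyz": [0, 0, 0], "turn": [0, 0, 0.86], "gripper": -1},
  {"xyz": [0, 0, 0], "turn": [0, 0, 0.86], "gripper": -1},
  {"xyz": [0, 0, 0], "turn": [0, 0, 0], "gripper": -1},
])

```text
time_s: 10.08
position: [0.6243, 0.2843, 0.1494]
tool_rot: [[0.998, -0.057, 0.006], [-0.057, -0.998, 0.001], [0.005, -0.002, -1.0]]
ft_force: [-1.0, -0.5, 0.0]
grip_width: 0.0246
```

```bash
python3 -c "
from h import *
go(.4536,.0487,.03,-2.8)"
```

```text
t 10.0833 pos [0.6243 0.2843 0.1494] yaw -3.26 w 0.024574815375214342 F [-1.  -0.5  0. ]
TURN units [-0.02 -0.07 -0.1 ] then SHIFT units [-3.97  6.09  2.98]
```

>>> step_arm([
  {"xyz": [-0.44, 0.68, 0], "turn": [0, 0, -0.1], "gripper": -1},
  {"xyz": [-0.44, 0.68, 0], "turn": [0, 0, 0], "gripper": -1},
  {"xyz": [-0.44, 0.68, 0], "turn": [0, 0, 0], "gripper": -1},
  {"xyz": [-0.44, 0.68, 0], "turn": [0, 0, 0], "gripper": -1},
  {"xyz": [-0.44, 0.68, 0], "turn": [0, 0, 0], "gripper": -1},
  {"xyz": [-0.44, 0.68, 0], "turn": [0, 0, 0], "gripper": -1},
  {"xyz": [-0.44, 0.68, 0], "turn": [0, 0, 0], "gripper": -1},
  {"xyz": [-0.44, 0.68, 0], "turn": [0, 0, 0], "gripper": -1},
  {"xyz": [-0.44, 0.67, 0], "turn": [0, 0, 0], "gripper": -1},
  {"xyz": [0, 0, 0.8], "turn": [0, 0, 0], "gripper": -1},
  {"xyz": [0, 0, 0.8], "turn": [0, 0, 0], "gripper": -1},
  {"xyz": [0, 0, 0.7], "turn": [0, 0, 0], "gripper": -1},
  {"xyz": [0, 0, 0], "turn": [0, 0, 0], "gripper": -1},
])

```text
time_s: 11.17
position: [0.453, 0.0478, 0.0523]
tool_rot: [[0.999, -0.045, -0.002], [-0.045, -0.999, 0.002], [-0.002, -0.002, -1.0]]
ft_force: [-1.1, 0.3, -0.1]
grip_width: 0.0247
```

```bash
python3 -c "
from h import *
go(.4536,.0487,.03,-2.8)"
```

```text
t 11.1667 pos [0.453  0.0478 0.0523] yaw -2.58 w 0.024739653427093448 F [-1.1  0.3 -0.1]
TURN units [-0.02  0.03  0.05] then SHIFT units [ 0.01 -0.02  0.56]
```

>>> step_arm([
  {"xyz": [0, 0, 0.3], "turn": [0, 0, 0], "gripper": -1},
  {"xyz": [0, 0, 0.24], "turn": [0, 0, 0], "gripper": -1},
  {"xyz": [0, 0, 0], "turn": [0, 0, 0], "gripper": -1},
  {"xyz": [0, 0, 0], "turn": [0, 0, 0], "gripper": 0},
  {"xyz": [0, 0, 0], "turn": [0, 0, 0], "gripper": 0},
  {"xyz": [0, 0, 0], "turn": [0, 0, 0], "gripper": 0},
  {"xyz": [0, 0, -0.4], "turn": [0, 0, 0], "gripper": 0},
  {"xyz": [0, 0, -1], "turn": [0, 0, 0], "gripper": 0},
  {"xyz": [0, 0, -1], "turn": [0, 0, 0], "gripper": 0},
  {"xyz": [0, 0, -1], "turn": [0, 0, 0], "gripper": 0},
  {"xyz": [0, -1, 0], "turn": [0, 0, 0], "gripper": 0},
  {"xyz": [0, -1, 0], "turn": [0, 0, 0], "gripper": 0},
  {"xyz": [0, -1, 0], "turn": [0, 0, 0], "gripper": 0},
  {"xyz": [0, -1, 0], "turn": [0, 0, 0], "gripper": 0},
  {"xyz": [0, 0, 0], "turn": [0, 0, 0], "gripper": 0},
])

```text
time_s: 12.42
position: [0.4612, 0.2129, 0.1704]
tool_rot: [[0.999, -0.04, 0.005], [-0.04, -0.999, 0.003], [0.005, -0.003, -1.0]]
ft_force: [-1.2, -0.2, -1.1]
grip_width: 0.0428
```

```bash
python3 -c "
from h import *
go(.4578,.1336,.039,-2.8)
a,_=shot('side');b,_=shot('top')
cv2.imwrite('pics/c1.png',np.hstack([cv2.resize(a[210:370,200:460],(400,246)),cv2.resize(b[150:350,150:410],(400,308))[:246]])[:,:,::-1]) if 0 else cv2.imwrite('pics/c1.png',np.vstack([cv2.resize(a[210:350,300:460],(480,420))[:300],cv2.resize(b[230:350,210:402],(480,300))])[:,:,::-1])
"
```

```text
t 12.4167 pos [0.4612 0.2129 0.1704] yaw -2.32 w 0.04279628031646595 F [-1.2 -0.2 -1.1]
TURN units [-0.04 -0.06  0.1 ] then SHIFT units [0.01 1.98 3.28]
```

View pics/c1.png

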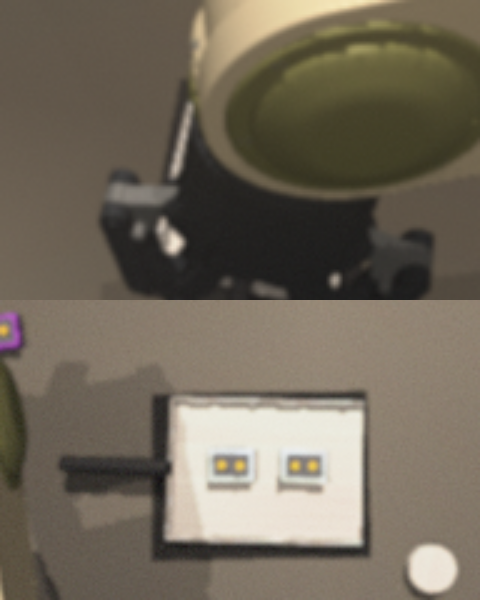

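Both modules sit on the tray, about (232,466) and (304,466) in the crop. Grasping the handle.

>>> step_arm([
  {"xyz": [0, 0.98, 0], "turn": [-0.04, -0.06, 0.1], "gripper": 0},
  {"xyz": [0, 1, 0], "turn": [0, 0, 0], "gripper": 0},
  {"xyz": [0, 0, 0.9], "turn": [0, 0, 0], "gripper": 0},
  {"xyz": [0, 0, 0.9], "turn": [0, 0, 0], "gripper": 0},
  {"xyz": [0, 0, 0.8], "turn": [0, 0, 0], "gripper": 0},
  {"xyz": [0, 0, 0.65], "turn": [0, 0, 0], "gripper": 0},
  {"xyz": [0, 0, 0], "turn": [0, 0, 0], "gripper": 0},
  {"xyz": [0, 0, 0], "turn": [0, 0, 0], "gripper": 0},
], squeeze=50)

```text
time_s: 13.18
position: [0.4575, 0.1272, 0.0397]
tool_rot: [[0.998, -0.056, -0.003], [-0.056, -0.998, -0.002], [-0.003, 0.002, -1.0]]
ft_force: [0.9, -0.3, -0.7]
grip_width: 0.0426
```

```bash
python3 -c "
from h import *
go(.4578,.1336,.039,-2.8)
b,d=shot('top');P=cloud('top',d)
m=(P[...,2]>.045)&(P[...,2]<.062);o=np.zeros_like(m);o[275:320,225:285]=m[275:320,225:285];p=P[o];print(len(p),p.mean(0))
"
```

```text
t 13.1833 pos [0.4575 0.1272 0.0397] yaw -3.19 w 0.0426440802348398 F [ 0.9 -0.3 -0.7]
TURN units [ 0.03  0.04 -0.09] then SHIFT units [ 0.   -0.16  0.02]
0 [nan nan nan]<string>:5: RuntimeWarning: Mean of empty slice.
  ret = um.true_divide(
```

>>> step_arm([
  {"xyz": [0, -0.1, 0], "turn": [0.03, 0.04, -0.08], "gripper": 0},
  {"xyz": [0, 0, 0], "turn": [0, 0, 0], "gripper": -1},
  {"xyz": [0, 0, 0], "turn": [0, 0, 0], "gripper": -1},
  {"xyz": [0, 0, 0], "turn": [0, 0, 0], "gripper": -1},
  {"xyz": [0, 0, 0], "turn": [0, 0, 0], "gripper": -1},
  {"xyz": [0, 0, 0], "turn": [0, 0, 0], "gripper": -1},
  {"xyz": [0, 0, 0], "turn": [0, 0, 0], "gripper": -1},
  {"xyz": [0, 0, -0.1], "turn": [0, 0, 0], "gripper": -1},
  {"xyz": [0, 0, -0.2], "turn": [0, 0, 0], "gripper": -1},
  {"xyz": [0, 0, -0.2], "turn": [0, 0, 0], "gripper": -1},
  {"xyz": [0, 0, -0.2], "turn": [0, 0, 0], "gripper": -1},
  {"xyz": [0, 0, -0.2], "turn": [0, 0, 0], "gripper": -1},
  {"xyz": [0, 0, -0.1], "turn": [0, 0, 0], "gripper": -1},
  {"xyz": [0, 0, 0], "turn": [0, 0, 0], "gripper": -1},
], squeeze=50)

```text
time_s: 14.4
position: [0.4582, 0.1322, 0.0808]
tool_rot: [[0.999, -0.048, 0.004], [-0.048, -0.999, 0.0], [0.004, -0.0, -1.0]]
ft_force: [0.0, 0.5, -3.9]
grip_width: 0.0114
```

```bash
python3 -c "
from h import *
shot('side','s3.png');go(.4578,.1336,.039,-2.8)
b,d=shot('top');hsv=cv2.cvtColor(b,cv2.COLOR_RGB2HSV);P=cloud('top',d)
o=P[270:330,280:355].reshape(-1,3);A=np.c_[o[:,:2],np.ones(len(o))];k=(o[:,2]>.02)&(o[:,2]<.055);print('floor plane',k.sum(),np.linalg.lstsq(A[k],o[k,2],rcond=None)[0],np.median(o[k,2]))
"
```

```text
t 14.45 pos [0.4579 0.1322 0.0801] yaw -2.75 w 0.011106933750976399 F [-0.5 -0.5 -3.5]
TURN units [-0.   -0.04  0.01] then SHIFT units [-0.   -0.04  1.03]
floor plane 3333 [0.00394563 0.00427571 0.044072  ] 0.04586614831903146
```

View pics/s3.png

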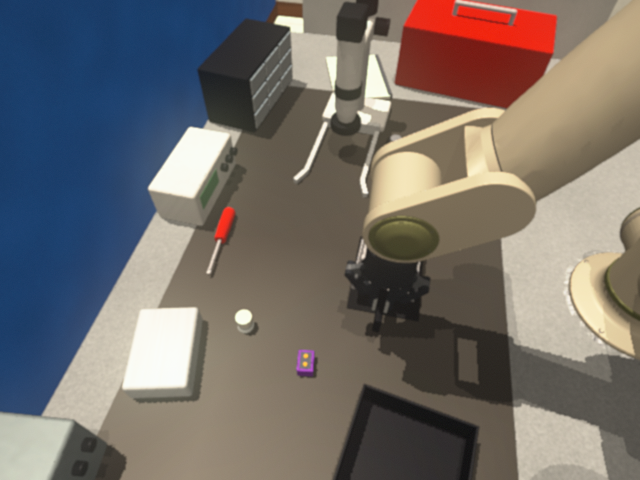

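Tray lifted level (slope ~0.004), so on to the lane mouth.

```bash
python3 -c "
from h import *
go(.6094,.0152,.075,-3.9)"
```

```text
t 14.5 pos [0.4577 0.1322 0.0797] yaw -2.75 w 0.011202626133713969 F [-0.7  0.1 -3.8]
TURN units [-0.   -0.03  0.25] then SHIFT units [3.98 2.66 0.12]
```

>>> step_arm([
  {"xyz": [0.25, 0, 0], "turn": [0, 0, 0.12], "gripper": -1},
  {"xyz": [0.5, 0, 0], "turn": [0, 0, 0.13], "gripper": -1},
  {"xyz": [0.5, 0, 0], "turn": [0, 0, 0], "gripper": -1},
  {"xyz": [0.5, 0, 0], "turn": [0, 0, 0], "gripper": -1},
  {"xyz": [0.5, 0, 0], "turn": [0, 0, 0], "gripper": -1},
  {"xyz": [0.5, 0.15, 0], "turn": [0, 0, 0], "gripper": -1},
  {"xyz": [0.5, 0.25, 0], "turn": [0, 0, 0], "gripper": -1},
  {"xyz": [0.5, 0.35, 0], "turn": [0, 0, 0], "gripper": -1},
  {"xyz": [0.23, 0.4, 0], "turn": [0, 0, 0], "gripper": -1},
  {"xyz": [0, 0.4, 0], "turn": [0, 0, 0], "gripper": -1},
  {"xyz": [0, 0.4, 0], "turn": [0, 0, 0], "gripper": -1},
  {"xyz": [0, 0.4, 0], "turn": [0, 0, 0], "gripper": -1},
  {"xyz": [0, 0.2, 0], "turn": [0, 0, 0], "gripper": -1},
  {"xyz": [0, 0.1, 0], "turn": [0, 0, 0], "gripper": -1},
  {"xyz": [0, 0, 0], "turn": [0, 0, 0], "gripper": -1},
])

```text
time_s: 15.75
position: [0.6092, 0.0156, 0.0796]
tool_rot: [[0.998, -0.069, 0.001], [-0.069, -0.998, 0.0], [0.001, -0.0, -1.0]]
ft_force: [0.2, 0.7, -2.9]
grip_width: 0.0116
```

```bash
python3 -c "
from h import *
go(.6094,.0152,.038,-3.9);shot('top','t4.png')"
```

```text
t 15.75 pos [0.6092 0.0156 0.0796] yaw -3.95 w 0.011584504385631623 F [ 0.2  0.7 -2.9]
TURN units [-0.01 -0.02 -0.01] then SHIFT units [0.   0.01 1.04]
```

View pics/t4.png

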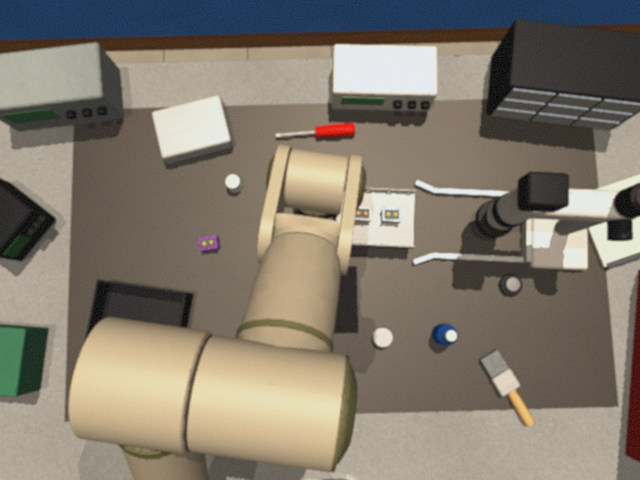

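>>> step_arm([
  {"xyz": [0, 0, 0.15], "turn": [0, 0, 0], "gripper": -1},
  {"xyz": [0, 0, 0.25], "turn": [0, 0, 0], "gripper": -1},
  {"xyz": [0, 0, 0.25], "turn": [0, 0, 0], "gripper": -1},
  {"xyz": [0, 0, 0.2], "turn": [0, 0, 0], "gripper": -1},
  {"xyz": [0, 0, 0.12], "turn": [0, 0, 0], "gripper": -1},
  {"xyz": [0, 0, 0.04], "turn": [0, 0, 0], "gripper": -1},
  {"xyz": [0, 0, 0], "turn": [0, 0, 0], "gripper": -1},
])

```text
time_s: 16.38
position: [0.6094, 0.0161, 0.039]
tool_rot: [[0.998, -0.068, 0.001], [-0.068, -0.998, 0.0], [0.001, -0.0, -1.0]]
ft_force: [-0.3, 0.6, -2.9]
grip_width: 0.0112
```

```bash
python3 -c "
from h import *
go(.6094,.0152,.038,-3.9);b,d=shot('top');P=cloud('top',d);h=cv2.cvtColor(b,cv2.COLOR_RGB2HSV)
m=((h[...,2]>150)&(h[...,1]<70)).astype(np.uint8);o=np.zeros_like(m);o[180:270,365:413]=m[180:270,365:413]
o=cv2.morphologyEx(o,cv2.MORPH_CLOSE,np.ones((9,9)))
for u in (375,385,395,405):
  v=np.nonzero(o[:,u])[0];a,c=plane('top',[u,u],[v.min(),v.max()+1],.020);print(u,v.min(),v.max(),a,c,'scope y',[float(((p[:2]-[.587,-.3125])@np.array([.9977,-.068])).round(4)) for p in (a,c)])
print('floor z',np.median(P[205:240,400:410,2]), np.median(P[230:245,360:370,2]))
cv2.imwrite('pics/t5.png',cv2.resize(b[160:290,330:530],(800,520))[:,:,::-1])
"
```

```text
t 16.3833 pos [0.6094 0.0161 0.039 ] yaw -3.89 w 0.01122505289510517 F [-0.3  0.6 -2.9]
TURN units [-0.   -0.02  0.  ] then SHIFT units [0.   0.02 0.02]
375 192 247 [ 0.65717359 -0.09862955  0.02      ] [ 0.5458368  -0.09443479  0.02      ] scope y [0.0555, -0.0559]
385 192 247 [ 0.65666326 -0.11837595  0.02      ] [ 0.54533571 -0.11392663  0.02      ] scope y [0.0563, -0.0551]
395 192 248 [ 0.65615295 -0.13812139  0.02      ] [ 0.54287291 -0.13333464  0.02      ] scope y [0.0571, -0.0562]
405 193 248 [ 0.65362951 -0.1577762   0.02      ] [ 0.54237203 -0.15282014  0.02      ] scope y [0.056, -0.0554]
floor z 0.004735329365438412 0.005179427476556753
```

View pics/t5.png

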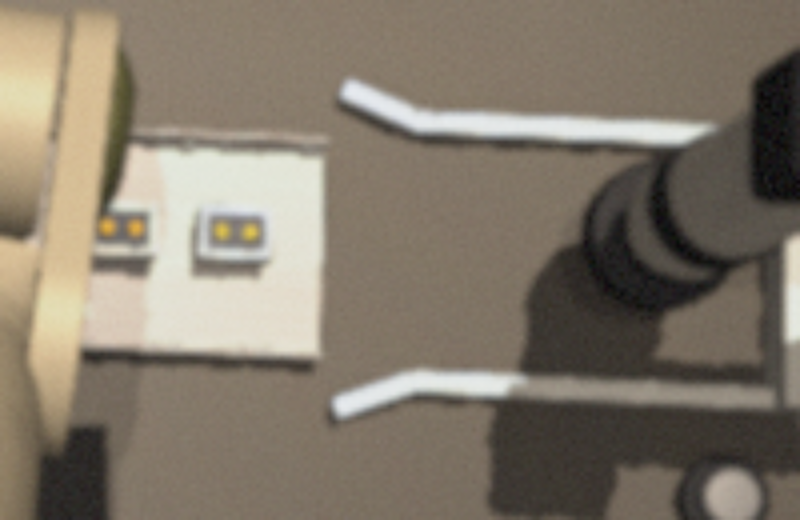

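Tray is centred on the lane (within ~0.5 mm). Sliding in.

>>> step_arm([
  {"xyz": [0, 0.2, 0], "turn": [0, 0, 0], "gripper": -1},
  {"xyz": [0, 0.3, 0], "turn": [0, 0, 0], "gripper": -1},
  {"xyz": [0, 0.3, 0], "turn": [0, 0, 0], "gripper": -1},
  {"xyz": [0, 0.3, 0], "turn": [0, 0, 0], "gripper": -1},
  {"xyz": [0, 0.3, 0], "turn": [0, 0, 0], "gripper": -1},
  {"xyz": [0, 0.3, 0], "turn": [0, 0, 0], "gripper": -1},
  {"xyz": [0, 0.3, 0], "turn": [0, 0, 0], "gripper": -1},
  {"xyz": [0, 0.3, 0], "turn": [0, 0, 0], "gripper": -1},
  {"xyz": [0, 0.3, 0], "turn": [0, 0, 0], "gripper": -1},
  {"xyz": [0, 0.3, 0], "turn": [0, 0, 0], "gripper": -1},
  {"xyz": [0, 0.3, 0], "turn": [0, 0, 0], "gripper": -1},
  {"xyz": [0, 0.3, 0], "turn": [0, 0, 0], "gripper": -1},
  {"xyz": [0, 0.3, 0], "turn": [0, 0, 0], "gripper": -1},
  {"xyz": [0, 0.3, 0], "turn": [0, 0, 0], "gripper": -1},
  {"xyz": [0, 0.3, 0], "turn": [0, 0, 0], "gripper": -1},
  {"xyz": [0, 0.3, 0], "turn": [0, 0, 0], "gripper": -1},
  {"xyz": [0, 0.3, 0], "turn": [0, 0, 0], "gripper": -1},
  {"xyz": [0, 0.2, 0], "turn": [0, 0, 0], "gripper": -1},
  {"xyz": [0, 0.1, 0], "turn": [0, 0, 0], "gripper": -1},
  {"xyz": [0, 0, 0], "turn": [0, 0, 0], "gripper": -1},
])

```text
time_s: 18.1
position: [0.595, -0.1964, 0.0395]
tool_rot: [[0.998, -0.069, 0.002], [-0.069, -0.998, 0.0], [0.002, -0.0, -1.0]]
ft_force: [0.1, 0.1, -3.7]
grip_width: 0.0114
```

```bash
python3 -c "
from h import *
go(.5944,-.2042,.036,-3.9);shot('top','t6.png')"
```

```text
t 18.1 pos [ 0.595  -0.1964  0.0395] yaw -3.95 w 0.011387559063330154 F [ 0.1  0.1 -3.7]
TURN units [-0.   -0.03 -0.01] then SHIFT units [-0.    0.19  0.09]
```

>>> step_arm([
  {"xyz": [0, 0, 0.05], "turn": [0, 0, 0], "gripper": -1},
  {"xyz": [0, 0.06, 0.02], "turn": [0, 0, 0], "gripper": -1},
  {"xyz": [0, 0.05, 0], "turn": [0, 0, 0], "gripper": -1},
  {"xyz": [0, 0.04, 0], "turn": [0, 0, 0], "gripper": -1},
  {"xyz": [0, 0, 0], "turn": [0, 0, 0], "gripper": -1},
])

```text
time_s: 18.57
position: [0.5953, -0.201, 0.0378]
tool_rot: [[0.998, -0.067, 0.004], [-0.067, -0.998, -0.0], [0.004, 0.0, -1.0]]
ft_force: [0.2, 2.3, 5.6]
grip_width: 0.0113
```

>>> step_arm([
  {"xyz": [0, 0.04, 0], "turn": [0, 0, 0], "gripper": -1},
  {"xyz": [0, 0.03, 0], "turn": [0, 0, 0], "gripper": -1},
  {"xyz": [0, 0, 0], "turn": [0, 0, 0], "gripper": -1},
])

```text
time_s: 18.82
position: [0.5952, -0.2038, 0.0378]
tool_rot: [[0.998, -0.067, 0.004], [-0.067, -0.998, -0.0], [0.004, 0.0, -1.0]]
ft_force: [-0.2, 3.1, 4.8]
grip_width: 0.0114
```

>>> step_arm([
  {"xyz": [0, 0.04, -0.01], "turn": [0, 0, 0], "gripper": -1},
  {"xyz": [0, 0.03, 0], "turn": [0, 0, 0], "gripper": -1},
  {"xyz": [0, 0, 0], "turn": [0, 0, 0], "gripper": -1},
])

```text
time_s: 19.07
position: [0.5951, -0.2045, 0.0378]
tool_rot: [[0.998, -0.067, 0.004], [-0.067, -0.998, 0.003], [0.004, -0.003, -1.0]]
ft_force: [2.8, 13.1, 5.2]
grip_width: 0.0115
```

>>> step_arm([
  {"xyz": [0, 0.04, 0], "turn": [0, 0, 0], "gripper": -1},
  {"xyz": [0, 0.03, 0], "turn": [0, 0, 0], "gripper": -1},
  {"xyz": [0, 0, 0], "turn": [0, 0, 0], "gripper": -1},
])

```text
time_s: 19.32
position: [0.5953, -0.2046, 0.0378]
tool_rot: [[0.998, -0.066, 0.004], [-0.066, -0.998, 0.007], [0.004, -0.007, -1.0]]
ft_force: [6.3, 25.6, 6.9]
grip_width: 0.0111
```

Stop contact at y=-0.2046, 0.4 mm from the predicted home position. Relax and release.

>>> step_arm([
  {"xyz": [0, -0.08, 0], "turn": [0, 0, 0], "gripper": -1},
  {"xyz": [0, 0, 0], "turn": [0, 0, 0], "gripper": -1},
  {"xyz": [0, 0, 0], "turn": [0, 0, 0], "gripper": 0},
  {"xyz": [0, 0, 0], "turn": [0, 0, 0], "gripper": 0},
  {"xyz": [0, 0, 0], "turn": [0, 0, 0], "gripper": 0},
  {"xyz": [0, 0, 0], "turn": [0, 0, 0], "gripper": 0},
  {"xyz": [0, 0, -0.5], "turn": [0, 0, 0], "gripper": 0},
  {"xyz": [0, 0, -1], "turn": [0, 0, 0], "gripper": 0},
  {"xyz": [0, 0, -0.8], "turn": [0, 0, 0], "gripper": -1},
  {"xyz": [0, -1, 0], "turn": [0, 0, 0], "gripper": -1},
  {"xyz": [0, -0.8, 0], "turn": [0, 0, 0], "gripper": -1},
  {"xyz": [0, 0, 0], "turn": [0, 0, 0], "gripper": -1},
])

```text
time_s: 20.32
position: [0.599, -0.1303, 0.1298]
tool_rot: [[0.998, -0.064, 0.003], [-0.064, -0.998, 0.001], [0.002, -0.001, -1.0]]
ft_force: [0.9, -0.2, -0.0]
grip_width: 0.0002
```

```bash
python3 -c "
from h import *
go(.4685,-.2,.14,-3.9);b,d=shot('top');a,_=shot('side')
cv2.imwrite('pics/t7.png',np.hstack([cv2.resize(b[160:310,380:560],(480,400)),cv2.resize(a[60:240,280:424],(320,400))])[:,:,::-1])
c=np.array([.4685,-.358]);print(c)"
```

```text
t 20.3167 pos [ 0.599  -0.1303  0.1298] yaw -3.7 w 0.00021355668634267386 F [ 0.9 -0.2 -0. ]
TURN units [-0.02 -0.03  0.04] then SHIFT units [-3.14  1.96 -0.26]
[ 0.4685 -0.358 ]
```

View pics/t7.png

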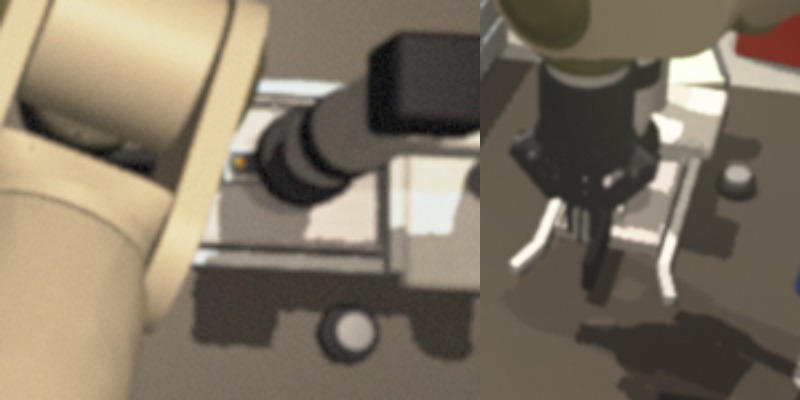

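The tray's lip is against the stop bar, with the released handle in the side view. For the button I'll tilt the tool 15° so the wrist stays clear of the head.

>>> step_arm([
  {"xyz": [-0.8, 0, -0.3], "turn": [0, 0, 0], "gripper": -1},
  {"xyz": [-0.9, 0, -0.3], "turn": [0, 0, 0], "gripper": -1},
  {"xyz": [-0.9, 0, 0], "turn": [0, 0, 0], "gripper": -1},
  {"xyz": [-0.8, 0, 0], "turn": [0, 0, 0], "gripper": -1},
  {"xyz": [0, 0, 0], "turn": [-0.45, 0.67, 0], "gripper": -1},
  {"xyz": [0, 0, 0], "turn": [-0.45, 0.67, 0], "gripper": -1},
  {"xyz": [0, 0, 0], "turn": [-0.45, 0.67, 0], "gripper": -1},
  {"xyz": [0, 0, 0], "turn": [-0.45, 0.67, 0], "gripper": -1},
  {"xyz": [0, 0, 0], "turn": [0, 0, 0], "gripper": -1},
])

```text
time_s: 21.17
position: [0.462, -0.1258, 0.1525]
tool_rot: [[0.975, -0.084, 0.204], [-0.052, -0.986, -0.157], [0.214, 0.143, -0.966]]
ft_force: [-0.6, 0.3, -0.2]
grip_width: -0.0
```

```bash
cat >> h.py <<'E'
def rel(*t):
    s=env.observe();T=np.array(s['tool_rot']);p=np.array(s['position']);print(s['time_s'],p.round(4),T.round(3).tolist(),'SHIFT units',(T.T@(np.array(t)-p)/.04).round(2),'q',np.round(s['q'],0),'F',np.round(s['ft_force'],1))
E
python3 -c "
from h import *
rel(.471,-.36,.13);rel(.471,-.36,.055)"
```

```text
21.1667 [ 0.462  -0.1258  0.1525] [[0.975, -0.084, 0.204], [-0.052, -0.986, -0.157], [0.214, 0.143, -0.966]] SHIFT units [0.4  5.68 1.51] q [-28.  16. 103.  -3.  46. -22.] F [-0.6  0.3 -0.2]
21.1667 [ 0.462  -0.1258  0.1525] [[0.975, -0.084, 0.204], [-0.052, -0.986, -0.157], [0.214, 0.143, -0.966]] SHIFT units [0.   5.41 3.32] q [-28.  16. 103.  -3.  46. -22.] F [-0.6  0.3 -0.2]
```

>>> step_arm([
  {"xyz": [0.05, 0.71, 0.19], "turn": [0, 0, 0], "gripper": -1},
  {"xyz": [0.05, 0.71, 0.19], "turn": [0, 0, 0], "gripper": -1},
  {"xyz": [0.05, 0.71, 0.19], "turn": [0, 0, 0], "gripper": -1},
  {"xyz": [0.05, 0.71, 0.19], "turn": [0, 0, 0], "gripper": -1},
  {"xyz": [0.05, 0.71, 0.19], "turn": [0, 0, 0], "gripper": -1},
  {"xyz": [0.05, 0.71, 0.19], "turn": [0, 0, 0], "gripper": -1},
  {"xyz": [0.05, 0.71, 0.19], "turn": [0, 0, 0], "gripper": -1},
  {"xyz": [0.05, 0.71, 0.19], "turn": [0, 0, 0], "gripper": -1},
  {"xyz": [0, 0, 0], "turn": [0, 0, 0], "gripper": -1},
])

```text
time_s: 21.92
position: [0.4721, -0.366, 0.1291]
tool_rot: [[0.975, -0.087, 0.203], [-0.055, -0.986, -0.158], [0.214, 0.143, -0.966]]
ft_force: [-0.8, 0.8, -0.1]
grip_width: 0.0
```

```bash
python3 -c "
from h import *
rel(.471,-.36,.055);a,_=shot('side')
cv2.imwrite('pics/s8.png',cv2.resize(a[60:240,280:500],(733,600))[:,:,::-1])"
```

```text
21.9167 [ 0.4721 -0.366   0.1291] [[0.975, -0.087, 0.203], [-0.055, -0.986, -0.158], [0.214, 0.143, -0.966]] SHIFT units [-0.43 -0.41  1.76] q [-50.  28.  88.   4.  50. -49.] F [-0.8  0.8 -0.1]
```

View pics/s8.png

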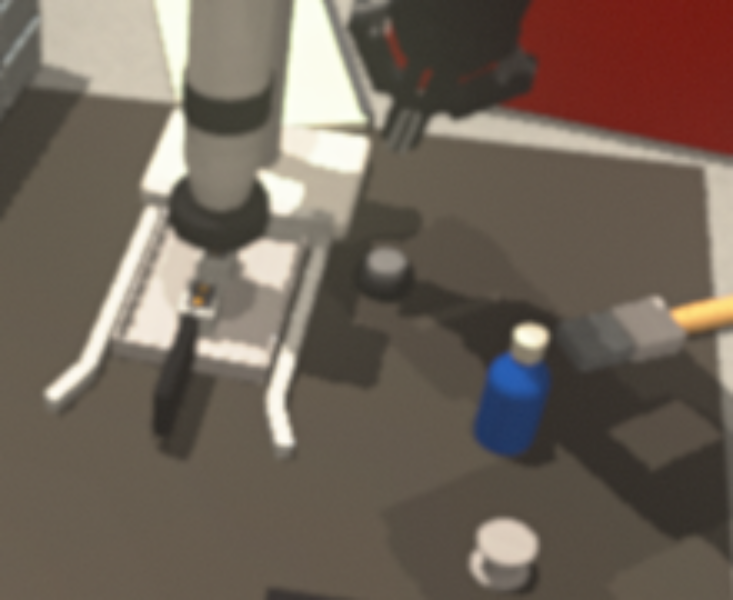

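Gripper is well clear of the head, the tray is home, and the button sits at crop pixel (387,260). Descending.

>>> step_arm([
  {"xyz": [-0.11, -0.1, 0.44], "turn": [0, 0, 0], "gripper": -1},
  {"xyz": [-0.11, -0.1, 0.44], "turn": [0, 0, 0], "gripper": -1},
  {"xyz": [-0.11, -0.1, 0.44], "turn": [0, 0, 0], "gripper": -1},
  {"xyz": [-0.11, -0.1, 0.44], "turn": [0, 0, 0], "gripper": -1},
  {"xyz": [0, 0, 0], "turn": [0, 0, 0], "gripper": -1},
])

```text
time_s: 22.38
position: [0.4697, -0.3525, 0.0525]
tool_rot: [[0.976, -0.082, 0.199], [-0.052, -0.987, -0.15], [0.209, 0.137, -0.968]]
ft_force: [0.3, 1.0, -0.8]
grip_width: -0.0002
```

```bash
python3 -c "
from h import *
print(plane('side',[396.1],[138.],.022));rel(.471,-.36,.045);rel(.471,-.36,.037)"
```

```text
[[ 0.468387   -0.35454174  0.022     ]]
22.3833 [ 0.4697 -0.3525  0.0525] [[0.976, -0.082, 0.199], [-0.052, -0.987, -0.15], [0.209, 0.137, -0.968]] SHIFT units [0.   0.16 0.22] q [-50.  34.  94.   5.  39. -49.] F [ 0.3  1.  -0.8]
22.3833 [ 0.4697 -0.3525  0.0525] [[0.976, -0.082, 0.199], [-0.052, -0.987, -0.15], [0.209, 0.137, -0.968]] SHIFT units [-0.04  0.13  0.41] q [-50.  34.  94.   5.  39. -49.] F [ 0.3  1.  -0.8]
```

>>> step_arm([
  {"xyz": [0, 0.14, 0.15], "turn": [0, 0, 0], "gripper": -1},
  {"xyz": [-0.02, -0.01, 0.08], "turn": [0, 0, 0], "gripper": -1},
  {"xyz": [0, 0, 0], "turn": [0, 0, 0], "gripper": -1},
])

```text
time_s: 22.63
position: [0.4718, -0.3615, 0.0477]
tool_rot: [[0.975, -0.083, 0.204], [-0.051, -0.986, -0.157], [0.215, 0.142, -0.966]]
ft_force: [-0.8, -0.2, 0.2]
grip_width: 0.0001
```

>>> step_arm([
  {"xyz": [-0.02, -0.01, 0.06], "turn": [0, 0, 0], "gripper": -1},
  {"xyz": [-0.02, -0.01, 0.06], "turn": [0, 0, 0], "gripper": -1},
  {"xyz": [0, 0, 0], "turn": [0, 0, 0], "gripper": -1},
])

```text
time_s: 22.88
position: [0.4712, -0.3609, 0.0424]
tool_rot: [[0.975, -0.083, 0.204], [-0.051, -0.986, -0.157], [0.215, 0.142, -0.966]]
ft_force: [0.5, -0.6, 1.5]
grip_width: -0.0
```

>>> step_arm([
  {"xyz": [-0.02, -0.01, 0.06], "turn": [0, 0, 0], "gripper": -1},
  {"xyz": [0, 0, 0], "turn": [0, 0, 0], "gripper": -1},
  {"xyz": [0, 0, 0], "turn": [0, 0, 0], "gripper": -1},
])

```text
time_s: 23.13
position: [0.4712, -0.3609, 0.0401]
tool_rot: [[0.975, -0.083, 0.205], [-0.051, -0.986, -0.157], [0.215, 0.143, -0.966]]
ft_force: [1.5, -0.6, 2.4]
grip_width: 0.0002
```

>>> step_arm([
  {"xyz": [-0.02, -0.01, 0.06], "turn": [0, 0, 0], "gripper": -1},
  {"xyz": [0, 0, 0], "turn": [0, 0, 0], "gripper": -1},
  {"xyz": [0, 0, 0], "turn": [0, 0, 0], "gripper": -1},
])

```text
time_s: 23.38
position: [0.471, -0.361, 0.0375]
tool_rot: [[0.975, -0.083, 0.205], [-0.051, -0.986, -0.157], [0.215, 0.143, -0.966]]
ft_force: [3.1, -0.5, 3.9]
grip_width: -0.0002
```

>>> step_arm([
  {"xyz": [-0.02, -0.01, 0.06], "turn": [0, 0, 0], "gripper": -1},
  {"xyz": [0, 0, 0], "turn": [0, 0, 0], "gripper": -1},
  {"xyz": [0, 0, 0], "turn": [0, 0, 0], "gripper": -1},
])

```text
time_s: 23.63
position: [0.4711, -0.361, 0.0358]
tool_rot: [[0.975, -0.083, 0.206], [-0.051, -0.986, -0.158], [0.216, 0.144, -0.966]]
ft_force: [2.1, 1.8, 11.8]
grip_width: -0.0003
```

Soft spring rate, then stiff at the bottom after about 6 mm, so the button is fully pressed. Retreat and untilt.

>>> step_arm([
  {"xyz": [0, 0, -0.5], "turn": [0, 0, 0], "gripper": -1},
  {"xyz": [0, 0, -0.9], "turn": [0, 0, 0], "gripper": -1},
  {"xyz": [0, 0, -0.9], "turn": [0, 0, 0], "gripper": -1},
  {"xyz": [0, -0.8, -0.2], "turn": [0, 0, 0], "gripper": -1},
  {"xyz": [0, -0.8, -0.2], "turn": [0, 0, 0], "gripper": -1},
  {"xyz": [0, -0.8, -0.2], "turn": [0, 0, 0], "gripper": -1},
  {"xyz": [0, -0.8, -0.2], "turn": [0, 0, 0], "gripper": 0},
  {"xyz": [0, -0.8, -0.2], "turn": [0, 0, 0], "gripper": 0},
  {"xyz": [0, -0.8, 0], "turn": [0, 0, 0], "gripper": 0},
  {"xyz": [0, -0.8, 0], "turn": [0, 0, 0], "gripper": 0},
  {"xyz": [0, 0, 0], "turn": [0.45, -0.67, 0], "gripper": 0},
  {"xyz": [0, 0, 0], "turn": [0.45, -0.67, 0], "gripper": 0},
  {"xyz": [0, 0, 0], "turn": [0.45, -0.67, 0], "gripper": 0},
  {"xyz": [0, 0, 0], "turn": [0.45, -0.67, 0], "gripper": 0},
  {"xyz": [0, 0, 0], "turn": [0, 0, 0], "gripper": 0},
])

```text
time_s: 24.88
position: [0.4624, -0.1197, 0.1299]
tool_rot: [[0.998, -0.068, -0.0], [-0.068, -0.998, 0.002], [-0.001, -0.002, -1.0]]
ft_force: [-0.7, -0.3, 0.4]
grip_width: 0.0426
```

```bash
python3 -c "
from h import *
go(.596,-.15,.13,-3.9);go(.5953,-.2035,.038,-3.9)"
```

```text
t 24.8833 pos [ 0.4624 -0.1197  0.1299] yaw -3.92 w 0.04261035611909249 F [-0.7 -0.3  0.4]
TURN units [-0.02  0.01 -0.  ] then SHIFT units [ 3.38  0.53 -0.  ]
t 24.8833 pos [ 0.4624 -0.1197  0.1299] yaw -3.92 w 0.04261035611909249 F [-0.7 -0.3  0.4]
TURN units [-0.02  0.01 -0.  ] then SHIFT units [3.46 1.87 2.3 ]
```

>>> step_arm([
  {"xyz": [0.86, 0, 0], "turn": [0, 0, 0], "gripper": 0},
  {"xyz": [0.86, 0, 0], "turn": [0, 0, 0], "gripper": 0},
  {"xyz": [0.87, 0, 0], "turn": [0, 0, 0], "gripper": 0},
  {"xyz": [0.87, 0, 0], "turn": [0, 0, 0], "gripper": 0},
  {"xyz": [0, 0.6, 0], "turn": [0, 0, 0], "gripper": 0},
  {"xyz": [0, 0.7, 0], "turn": [0, 0, 0], "gripper": 0},
  {"xyz": [0, 0.57, 0], "turn": [0, 0, 0], "gripper": 0},
  {"xyz": [0, 0, 0.7], "turn": [0, 0, 0], "gripper": 0},
  {"xyz": [0, 0, 0.7], "turn": [0, 0, 0], "gripper": 0},
  {"xyz": [0, 0, 0.5], "turn": [0, 0, 0], "gripper": 0},
  {"xyz": [0, 0, 0.38], "turn": [0, 0, 0], "gripper": 0},
  {"xyz": [0, 0, 0], "turn": [0, 0, 0], "gripper": 0},
  {"xyz": [0, 0, 0], "turn": [0, 0, 0], "gripper": 0},
])

```text
time_s: 25.97
position: [0.5946, -0.2027, 0.0389]
tool_rot: [[0.998, -0.068, 0.001], [-0.068, -0.998, 0.001], [0.001, -0.001, -1.0]]
ft_force: [0.9, -0.3, -0.5]
grip_width: 0.0424
```

```bash
python3 -c "
from h import *
go(.5953,-.2035,.038,-3.9)"
```

```text
t 25.9667 pos [ 0.5946 -0.2027  0.0389] yaw -3.9 w 0.04237352178511663 F [ 0.9 -0.3 -0.5]
TURN units [-0.01 -0.01  0.  ] then SHIFT units [0.02 0.02 0.02]
```

>>> step_arm([
  {"xyz": [0, 0, 0], "turn": [0, 0, 0], "gripper": -1},
  {"xyz": [0, 0, 0], "turn": [0, 0, 0], "gripper": -1},
  {"xyz": [0, 0, 0], "turn": [0, 0, 0], "gripper": -1},
  {"xyz": [0, 0, 0], "turn": [0, 0, 0], "gripper": -1},
  {"xyz": [0, 0, 0], "turn": [0, 0, 0], "gripper": -1},
  {"xyz": [0, 0, 0], "turn": [0, 0, 0], "gripper": -1},
  {"xyz": [0, 0, -0.05], "turn": [0, 0, 0], "gripper": -1},
  {"xyz": [0, -0.1, 0], "turn": [0, 0, 0], "gripper": -1},
  {"xyz": [0, -0.2, 0], "turn": [0, 0, 0], "gripper": -1},
  {"xyz": [0, -0.3, 0], "turn": [0, 0, 0], "gripper": -1},
  {"xyz": [0, -0.4, 0], "turn": [0, 0, 0], "gripper": -1},
  {"xyz": [0, -0.4, 0], "turn": [0, 0, 0], "gripper": -1},
  {"xyz": [0, -0.4, 0], "turn": [0, 0, 0], "gripper": -1},
  {"xyz": [0, -0.4, 0], "turn": [0, 0, 0], "gripper": -1},
  {"xyz": [0, -0.4, 0], "turn": [0, 0, 0], "gripper": -1},
  {"xyz": [0, -0.4, 0], "turn": [0, 0, 0], "gripper": -1},
  {"xyz": [0, -0.4, 0], "turn": [0, 0, 0], "gripper": -1},
  {"xyz": [0, -0.4, 0], "turn": [0, 0, 0], "gripper": -1},
  {"xyz": [0, -0.4, 0], "turn": [0, 0, 0], "gripper": -1},
  {"xyz": [0, -0.4, 0], "turn": [0, 0, 0], "gripper": -1},
], squeeze=50)

```text
time_s: 27.63
position: [0.6074, -0.017, 0.0415]
tool_rot: [[0.998, -0.067, 0.002], [-0.067, -0.998, 0.0], [0.002, -0.001, -1.0]]
ft_force: [0.3, -0.6, -4.5]
grip_width: 0.0112
```

>>> step_arm([
  {"xyz": [0, -0.4, 0], "turn": [0, 0, 0], "gripper": -1},
  {"xyz": [0, -0.4, 0], "turn": [0, 0, 0], "gripper": -1},
  {"xyz": [0, -0.3, -0.1], "turn": [0, 0, 0], "gripper": -1},
  {"xyz": [0, -0.2, -0.2], "turn": [0, 0, 0], "gripper": -1},
  {"xyz": [0, 0, -0.3], "turn": [0, 0, 0], "gripper": -1},
  {"xyz": [0, 0, -0.3], "turn": [0, 0, 0], "gripper": -1},
  {"xyz": [0, 0, -0.3], "turn": [0, 0, 0], "gripper": -1},
  {"xyz": [0, 0, -0.3], "turn": [0, 0, 0], "gripper": -1},
  {"xyz": [0, 0, -0.3], "turn": [0, 0, 0], "gripper": -1},
  {"xyz": [0, 0, -0.3], "turn": [0, 0, 0], "gripper": -1},
  {"xyz": [0, 0, -0.2], "turn": [0, 0, 0], "gripper": -1},
  {"xyz": [0, 0, 0], "turn": [0, 0, 0], "gripper": -1},
])

```text
time_s: 28.63
position: [0.6117, 0.0326, 0.1358]
tool_rot: [[0.998, -0.068, 0.006], [-0.068, -0.998, -0.0], [0.006, -0.0, -1.0]]
ft_force: [-1.2, 0.3, -2.8]
grip_width: 0.0114
```

```bash
python3 -c "
from h import *
go(.5953,-.2035,.12,-3.9);shot('top','t9.png')"
```

```text
t 28.6333 pos [0.6117 0.0326 0.1358] yaw -3.89 w 0.011404941618531155 F [-1.2  0.3 -2.8]
TURN units [-0.   -0.07  0.  ] then SHIFT units [-0.01  5.92  0.39]
```

View pics/t9.png

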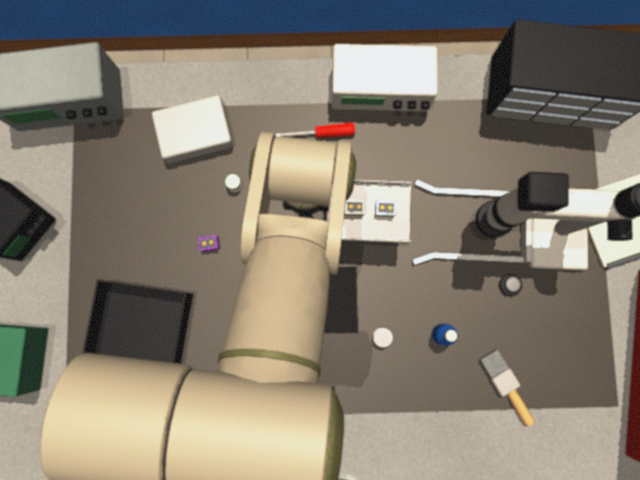

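Tray is out with both modules on it, at about (355,207) and (386,208). Carry it level to the bin.

```bash
python3 -c "
from h import *
go(.427,.527,.21,-10)"
```

```text
t 28.6833 pos [0.6112 0.0326 0.1345] yaw -3.89 w 0.011366404499862476 F [-0.2 -0.  -4.8]
TURN units [-0.01 -0.05  1.33] then SHIFT units [ -6.68 -11.37  -1.89]
```

>>> step_arm([
  {"xyz": [0, 0, -0.2], "turn": [0, 0, 0.15], "gripper": -1},
  {"xyz": [0, 0, -0.3], "turn": [0, 0, 0.2], "gripper": -1},
  {"xyz": [0, 0, -0.3], "turn": [0, 0, 0.2], "gripper": -1},
  {"xyz": [0, 0, -0.3], "turn": [0, 0, 0.2], "gripper": -1},
  {"xyz": [0, 0, -0.3], "turn": [0, 0, 0.2], "gripper": -1},
  {"xyz": [0, 0, -0.3], "turn": [0, 0, 0.2], "gripper": -1},
  {"xyz": [0, 0, -0.19], "turn": [0, 0, 0.18], "gripper": -1},
  {"xyz": [-0.1, -0.15, 0], "turn": [0, 0, 0], "gripper": -1},
  {"xyz": [-0.2, -0.3, 0], "turn": [0, 0, 0], "gripper": -1},
  {"xyz": [-0.26, -0.45, 0], "turn": [0, 0, 0], "gripper": -1},
  {"xyz": [-0.26, -0.45, 0], "turn": [0, 0, 0], "gripper": -1},
  {"xyz": [-0.26, -0.45, 0], "turn": [0, 0, 0], "gripper": -1},
  {"xyz": [-0.26, -0.45, 0], "turn": [0, 0, 0], "gripper": -1},
  {"xyz": [-0.26, -0.45, 0], "turn": [0, 0, 0], "gripper": -1},
  {"xyz": [-0.26, -0.45, 0], "turn": [0, 0, 0], "gripper": -1},
  {"xyz": [-0.26, -0.45, 0], "turn": [0, 0, 0], "gripper": -1},
  {"xyz": [-0.26, -0.45, 0], "turn": [0, 0, 0], "gripper": -1},
  {"xyz": [-0.26, -0.45, 0], "turn": [0, 0, 0], "gripper": -1},
  {"xyz": [-0.26, -0.45, 0], "turn": [0, 0, 0], "gripper": -1},
  {"xyz": [-0.26, -0.45, 0], "turn": [0, 0, 0], "gripper": -1},
])

```text
time_s: 30.35
position: [0.5221, 0.2688, 0.2079]
tool_rot: [[0.985, -0.173, 0.0], [-0.173, -0.985, -0.0], [0.0, 0.0, -1.0]]
ft_force: [0.6, -0.5, -2.9]
grip_width: 0.0109
```

>>> step_arm([
  {"xyz": [-0.26, -0.45, 0], "turn": [0, 0, 0], "gripper": -1},
  {"xyz": [-0.26, -0.45, 0], "turn": [0, 0, 0], "gripper": -1},
  {"xyz": [-0.26, -0.45, 0], "turn": [0, 0, 0], "gripper": -1},
  {"xyz": [-0.26, -0.45, 0], "turn": [0, 0, 0], "gripper": -1},
  {"xyz": [-0.26, -0.45, 0], "turn": [0, 0, 0], "gripper": -1},
  {"xyz": [-0.26, -0.45, 0], "turn": [0, 0, 0], "gripper": -1},
  {"xyz": [-0.26, -0.45, 0], "turn": [0, 0, 0], "gripper": -1},
  {"xyz": [-0.26, -0.45, 0], "turn": [0, 0, 0], "gripper": -1},
  {"xyz": [-0.26, -0.45, 0], "turn": [0, 0, 0], "gripper": -1},
  {"xyz": [-0.26, -0.45, 0], "turn": [0, 0, 0], "gripper": -1},
  {"xyz": [-0.26, -0.4, 0], "turn": [0, 0, 0], "gripper": -1},
  {"xyz": [-0.2, -0.3, 0], "turn": [0, 0, 0], "gripper": -1},
  {"xyz": [-0.1, -0.15, 0], "turn": [0, 0, 0], "gripper": -1},
  {"xyz": [0, 0, 0], "turn": [0, 0, 0], "gripper": -1},
])

```text
time_s: 31.52
position: [0.4351, 0.501, 0.2081]
tool_rot: [[0.985, -0.171, 0.001], [-0.171, -0.985, -0.0], [0.001, 0.0, -1.0]]
ft_force: [0.5, -0.9, -3.5]
grip_width: 0.0115
```

```bash
python3 -c "
from h import *
go(.427,.527,.21,-10);print(env.observe()['q']);b,d=shot('top');a,_=shot('side')
cv2.imwrite('pics/t10.png',np.hstack([cv2.resize(b[150:450,40:340],(400,400)),cv2.resize(a[180:480,220:520],(400,400))])[:,:,::-1])"
```

```text
t 31.5167 pos [0.4351 0.501  0.2081] yaw -9.87 w 0.011483481168537478 F [ 0.5 -0.9 -3.5]
TURN units [ 0.   -0.02  0.03] then SHIFT units [-0.31 -0.61 -0.05]
[ 3.88469010e+01  3.50729000e+01  5.82376114e+01 -6.42106941e-02
  8.66383333e+01  4.87199070e+01]
```

View pics/t10.png

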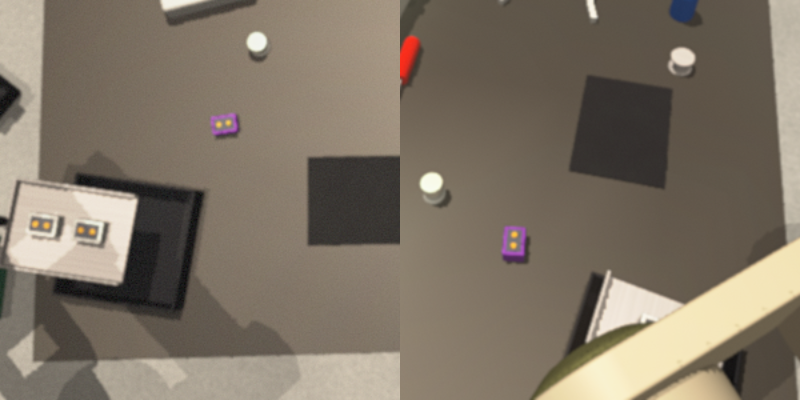

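Tray is level over the bin (crop 15–135, modules at (44,225) and (90,231)), and the bare mat is visible. A small shift, then tip.

>>> step_arm([
  {"xyz": [-0.1, -0.15, 0], "turn": [0, 0, 0], "gripper": -1},
  {"xyz": [-0.12, -0.25, 0], "turn": [0, 0, 0], "gripper": -1},
  {"xyz": [-0.09, -0.2, 0], "turn": [0, 0, 0], "gripper": -1},
  {"xyz": [0, 0, 0], "turn": [0.3, 0, 0], "gripper": -1},
  {"xyz": [0, 0, 0], "turn": [0.5, 0, 0], "gripper": -1},
  {"xyz": [0, 0, 0], "turn": [0.5, 0, 0], "gripper": -1},
  {"xyz": [0, 0, 0], "turn": [0.5, 0, 0], "gripper": -1},
  {"xyz": [0, 0, 0], "turn": [0.5, 0, 0], "gripper": -1},
  {"xyz": [0, 0, 0], "turn": [0.5, 0, 0], "gripper": -1},
  {"xyz": [0, 0, 0], "turn": [0.5, 0, 0], "gripper": -1},
  {"xyz": [0, 0, 0], "turn": [0.5, 0, 0], "gripper": -1},
  {"xyz": [0, 0, 0], "turn": [0.5, 0, 0], "gripper": -1},
  {"xyz": [0, 0, 0], "turn": [0.5, 0, 0], "gripper": -1},
  {"xyz": [0, 0, 0], "turn": [0.5, 0, 0], "gripper": -1},
  {"xyz": [0, 0, 0], "turn": [0.5, 0, 0], "gripper": -1},
  {"xyz": [0, 0, 0], "turn": [0.5, 0, 0], "gripper": -1},
  {"xyz": [0, 0, 0], "turn": [0.5, 0, 0], "gripper": -1},
  {"xyz": [0, 0, 0], "turn": [0.5, 0, 0], "gripper": -1},
  {"xyz": [0, 0, 0], "turn": [0.5, 0, 0], "gripper": -1},
])

```text
time_s: 33.2
position: [0.4283, 0.526, 0.2089]
tool_rot: [[0.985, -0.139, 0.103], [-0.173, -0.798, 0.577], [0.002, -0.586, -0.81]]
ft_force: [-0.4, 0.2, -2.7]
grip_width: 0.0112
```

>>> step_arm([
  {"xyz": [0, 0, 0], "turn": [0.4, 0, 0], "gripper": -1},
  {"xyz": [0, 0, 0], "turn": [0, 0, 0], "gripper": -1},
  {"xyz": [0, 0, 0], "turn": [0, 0, 0], "gripper": -1},
  {"xyz": [0, 0, 0], "turn": [0, 0, 0], "gripper": -1},
  {"xyz": [0, 0, 0], "turn": [0, 0, 0], "gripper": -1},
  {"xyz": [0, 0, 0], "turn": [0, 0, 0], "gripper": -1},
  {"xyz": [0, 0, 0], "turn": [0, 0, 0], "gripper": -1},
  {"xyz": [0, 0, 0], "turn": [0, 0, 0], "gripper": -1},
  {"xyz": [0, 0, 0], "turn": [0, 0, 0], "gripper": -1},
])

```text
time_s: 33.95
position: [0.4284, 0.5256, 0.2089]
tool_rot: [[0.985, -0.136, 0.108], [-0.173, -0.78, 0.601], [0.002, -0.61, -0.792]]
ft_force: [0.2, -0.1, -3.1]
grip_width: 0.0112
```

```bash
python3 -c "
from h import *
b,d=shot('top');a,_=shot('side');rel(.4,.5,.2)
cv2.imwrite('pics/t11.png',np.hstack([cv2.resize(b[200:430,40:270],(400,400)),cv2.resize(a[180:480,220:520],(400,400))])[:,:,::-1])"
```

```text
34.05 [0.4285 0.5255 0.2088] [[0.985, -0.136, 0.108], [-0.173, -0.78, 0.601], [0.002, -0.61, -0.792]] SHIFT units [-0.59  0.73 -0.29] q [31. 27. 82. 36. 50. 23.] F [-0.2 -0.3 -3.7]
```

View pics/t11.png

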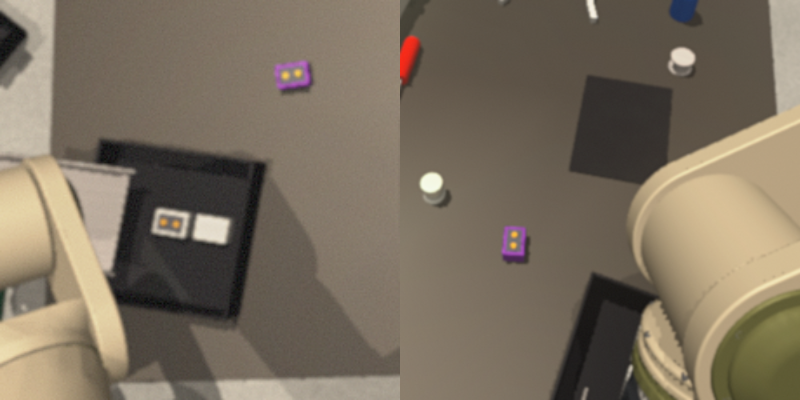

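Both modules lie in the bin, at crop (170,222) and (211,229). Level the tray and measure the mat.

>>> step_arm([
  {"xyz": [0, 0, 0], "turn": [-0.8, 0, 0], "gripper": -1},
  {"xyz": [0, 0, 0], "turn": [-0.8, 0, 0], "gripper": -1},
  {"xyz": [0, 0, 0], "turn": [-0.8, 0, 0], "gripper": -1},
  {"xyz": [0, 0, 0], "turn": [-0.8, 0, 0], "gripper": -1},
  {"xyz": [0, 0, 0], "turn": [-0.8, 0, 0], "gripper": -1},
  {"xyz": [0, 0, 0], "turn": [-0.8, 0, 0], "gripper": -1},
  {"xyz": [0, 0, 0], "turn": [-0.8, 0, 0], "gripper": -1},
  {"xyz": [0, 0, 0], "turn": [-0.8, 0, 0], "gripper": -1},
  {"xyz": [0, 0, 0], "turn": [-0.8, 0, 0], "gripper": -1},
  {"xyz": [0, 0, 0], "turn": [-0.8, 0, 0], "gripper": -1},
  {"xyz": [0, 0, 0], "turn": [-0.2, 0, 0], "gripper": -1},
  {"xyz": [0, 0, 0], "turn": [0, 0, 0], "gripper": -1},
])

```text
time_s: 35.05
position: [0.4284, 0.5262, 0.2083]
tool_rot: [[0.985, -0.173, 0.002], [-0.173, -0.985, 0.001], [0.002, -0.001, -1.0]]
ft_force: [-0.3, -0.1, -2.9]
grip_width: 0.0113
```

```bash
python3 -c "
from h import *
for n,(u0,u1,v0,v1) in dict(top=(250,375,250,345),side=(330,440,220,330)).items():
  b,d=shot(n,n+'12.png');v=cv2.cvtColor(b,cv2.COLOR_RGB2HSV)[...,2];m=np.zeros_like(v);m[v0:v1,u0:u1]=(v[v0:v1,u0:u1]<62)*255
  c=max(cv2.findContours(m,0,cv2.CHAIN_APPROX_NONE)[0],key=cv2.contourArea)[:,0]
  print(n,cv2.minAreaRect((plane(n,c[:,0],c[:,1],.003)[:,:2]*1000).astype(np.float32)))
a=np.radians(-92.8);t=np.array([.4524,.0237])-.1085*np.array([np.cos(a),np.sin(a)]);print(t)
go(*t,.2,-2.8)"
```

```text
top ((449.1798095703125, 27.676124572753906), (163.90806579589844, 123.92517852783203), 89.46662139892578)
side ((448.9558410644531, 29.89788055419922), (166.99395751953125, 126.81800079345703), 89.54478454589844)
[0.4577002  0.13207047]
t 35.15 pos [0.4284 0.5255 0.2086] yaw -9.99 w 0.011311653792440179 F [ 0.6 -0.2 -2.8]
TURN units [-0.02 -0.02 -1.57] then SHIFT units [1.21 9.79 0.21]
```

>>> step_arm([
  {"xyz": [0, 0, 0], "turn": [0, 0, -0.65], "gripper": -1},
  {"xyz": [0, 0, 0], "turn": [0, 0, -0.65], "gripper": -1},
  {"xyz": [0, 0, 0], "turn": [0, 0, -0.65], "gripper": -1},
  {"xyz": [0.05, 0.35, 0], "turn": [0, 0, 0], "gripper": -1},
  {"xyz": [0.05, 0.65, 0], "turn": [0, 0, 0], "gripper": -1},
  {"xyz": [0.06, 0.8, 0], "turn": [0, 0, 0], "gripper": -1},
  {"xyz": [0.06, 0.8, 0], "turn": [0, 0, 0], "gripper": -1},
  {"xyz": [0.06, 0.8, 0], "turn": [0, 0, 0], "gripper": -1},
  {"xyz": [0.06, 0.8, 0], "turn": [0, 0, 0], "gripper": -1},
  {"xyz": [0.06, 0.8, 0], "turn": [0, 0, 0], "gripper": -1},
  {"xyz": [0.06, 0.8, 0], "turn": [0, 0, 0], "gripper": -1},
  {"xyz": [0.06, 0.8, 0], "turn": [0, 0, 0], "gripper": -1},
  {"xyz": [0.06, 0.8, 0], "turn": [0, 0, 0], "gripper": -1},
  {"xyz": [0.06, 0.8, 0], "turn": [0, 0, 0], "gripper": -1},
  {"xyz": [0.06, 0.8, 0], "turn": [0, 0, 0], "gripper": -1},
  {"xyz": [0.06, 0.5, 0], "turn": [0, 0, 0], "gripper": -1},
  {"xyz": [0, 0.25, 0], "turn": [0, 0, 0], "gripper": -1},
  {"xyz": [0, 0, 0], "turn": [0, 0, 0], "gripper": -1},
])

```text
time_s: 36.65
position: [0.4515, 0.1334, 0.2091]
tool_rot: [[1.0, -0.022, 0.003], [-0.022, -1.0, 0.001], [0.003, -0.001, -1.0]]
ft_force: [0.1, -0.2, -2.4]
grip_width: 0.0116
```

```bash
python3 -c "
from h import *
go(.452,.1355,.041,-1)"
```

```text
t 36.65 pos [0.4515 0.1334 0.2091] yaw -1.24 w 0.011578091606272338 F [ 0.1 -0.2 -2.4]
TURN units [-0.01 -0.04 -0.05] then SHIFT units [ 0.01 -0.05  4.2 ]
```

>>> step_arm([
  {"xyz": [0, 0, 0.4], "turn": [0, -0.04, 0], "gripper": -1},
  {"xyz": [0, 0, 0.7], "turn": [0, 0, 0], "gripper": -1},
  {"xyz": [0, 0, 0.8], "turn": [0, 0, 0], "gripper": -1},
  {"xyz": [0, 0, 0.8], "turn": [0, 0, 0], "gripper": -1},
  {"xyz": [0, 0, 0.6], "turn": [0, 0, 0], "gripper": -1},
  {"xyz": [0, 0, 0.4], "turn": [0, 0, 0], "gripper": -1},
  {"xyz": [0, 0, 0.2], "turn": [0, 0, 0], "gripper": -1},
  {"xyz": [0, 0, 0.1], "turn": [0, 0, 0], "gripper": -1},
  {"xyz": [0, 0, 0.07], "turn": [0, 0, 0], "gripper": -1},
  {"xyz": [0, 0, 0], "turn": [0, 0, 0], "gripper": -1},
  {"xyz": [0, 0, 0], "turn": [0, 0, 0], "gripper": -1},
])

```text
time_s: 37.57
position: [0.452, 0.1353, 0.0468]
tool_rot: [[1.0, -0.018, 0.001], [-0.018, -1.0, 0.0], [0.001, -0.0, -1.0]]
ft_force: [-0.2, -0.1, -2.7]
grip_width: 0.0117
```

>>> step_arm([
  {"xyz": [0, 0, 0.04], "turn": [0, 0, 0], "gripper": -1},
  {"xyz": [0, 0, 0.02], "turn": [0, 0, 0], "gripper": -1},
  {"xyz": [0, 0, 0], "turn": [0, 0, 0], "gripper": -1},
])

```text
time_s: 37.82
position: [0.4518, 0.1351, 0.0439]
tool_rot: [[1.0, -0.018, 0.0], [-0.018, -1.0, 0.0], [0.0, -0.0, -1.0]]
ft_force: [-0.1, 1.4, -1.3]
grip_width: 0.0113
```

>>> step_arm([
  {"xyz": [0, 0, 0.03], "turn": [0, 0, 0], "gripper": -1},
  {"xyz": [0, 0, 0.02], "turn": [0, 0, 0], "gripper": -1},
  {"xyz": [0, 0, 0], "turn": [0, 0, 0], "gripper": -1},
])

```text
time_s: 38.07
position: [0.452, 0.1356, 0.0432]
tool_rot: [[1.0, -0.018, 0.001], [-0.018, -1.0, 0.001], [0.001, -0.001, -1.0]]
ft_force: [-4.4, 4.3, 17.0]
grip_width: 0.0111
```

>>> step_arm([
  {"xyz": [0, 0, -0.03], "turn": [0, 0, 0], "gripper": -1},
  {"xyz": [0, 0, 0], "turn": [0, 0, 0], "gripper": 0},
  {"xyz": [0, 0, 0], "turn": [0, 0, 0], "gripper": 0},
  {"xyz": [0, 0, 0], "turn": [0, 0, 0], "gripper": 0},
  {"xyz": [0, 0, 0], "turn": [0, 0, 0], "gripper": 0},
  {"xyz": [0, 0, -0.5], "turn": [0, 0, 0], "gripper": 0},
  {"xyz": [0, 0, -1], "turn": [0, 0, 0], "gripper": 0},
  {"xyz": [0, 0, -1], "turn": [0, 0, 0], "gripper": 0},
  {"xyz": [0, 0, -1], "turn": [0, 0, 0], "gripper": 0},
  {"xyz": [0.9, -0.3, -0.3], "turn": [0, 0, 0], "gripper": 0},
  {"xyz": [0.9, -0.3, -0.3], "turn": [0, 0, 0], "gripper": 0},
  {"xyz": [0.9, -0.3, -0.3], "turn": [0, 0, 0], "gripper": 0},
  {"xyz": [0.9, -0.3, -0.3], "turn": [0, 0, 0], "gripper": 0},
  {"xyz": [0, 0, 0], "turn": [0, 0, 0], "gripper": 0},
])

```text
time_s: 39.23
position: [0.6022, 0.1815, 0.232]
tool_rot: [[1.0, -0.018, 0.006], [-0.018, -1.0, 0.001], [0.006, -0.001, -1.0]]
ft_force: [-0.2, 1.0, -0.2]
grip_width: 0.0426
```

```bash
python3 -c "
from h import *
b,d=shot('top','t13.png');shot('side','s13.png');P=cloud('top',d);go(.45,.13,.2,-1)
h=cv2.cvtColor(b,cv2.COLOR_RGB2HSV);m=np.zeros((480,640),np.uint8);m[255:340,265:365]=((h[...,2]>140)&(h[...,1]<70))[255:340,265:365]
c=max(cv2.findContours(m,0,cv2.CHAIN_APPROX_NONE)[0],key=cv2.contourArea)[:,0];print(cv2.minAreaRect((plane('top',c[:,0],c[:,1],.018)[:,:2]*1000).astype(np.float32)))
o=P[280:320,290:345].reshape(-1,3);print(np.linalg.lstsq(np.c_[o[:,:2],np.ones(len(o))],o[:,2],rcond=None)[0],np.median(o[:,2]))"
```

```text
t 39.3333 pos [0.5971 0.1805 0.2298] yaw -1.04 w 0.04283514398923648 F [ 0.5 -0.9 -1.2]
TURN units [-0.    0.02 -0.01] then SHIFT units [-3.66  1.33  0.74]
((451.2249450683594, 24.196304321289062), (149.3107147216797, 109.5991439819336), 88.5381088256836)
[-0.15489302 -0.02474533  0.07964346] 0.007083915173004995
```

View pics/t13.png

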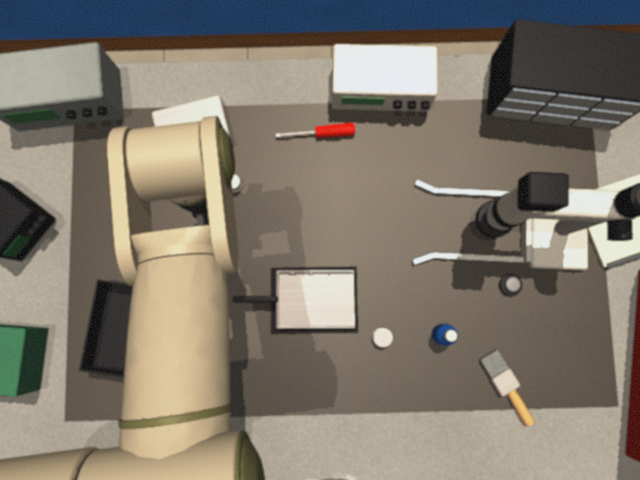

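```bash
python3 -c "
from h import *
b,d=shot('top');P=cloud('top',d);Z=P[...,2]
for v in (284,300,318):print([round(float(np.median(Z[v-3:v+4,u-4:u+5])),4) for u in(288,315,343)])
print('handle top',np.percentile(Z[294:303,240:268],[50,90]))
a,_=shot('side');cv2.imwrite('pics/s14.png',cv2.resize(a[220:480,300:500],(461,600))[:,:,::-1])
z0=np.load('/tmp/top0.npz')['d'];Z0=cloud('top',z0)[...,2]
for v in (284,300,318):print('start',[round(float(np.median(Z0[v-3:v+4,u-4:u+5])),4) for u in(288,315,343)])
"
```

```text
[0.0074, 0.0066, 0.0068]
[0.0072, 0.007, 0.007]
[0.0068, 0.0069, 0.0067]
handle top [0.05364731 0.05685762]
start [0.0071, 0.0072, 0.0066]
start [0.0069, 0.0071, 0.0067]
start [0.0067, 0.0064, 0.0069]
```

View pics/s14.png

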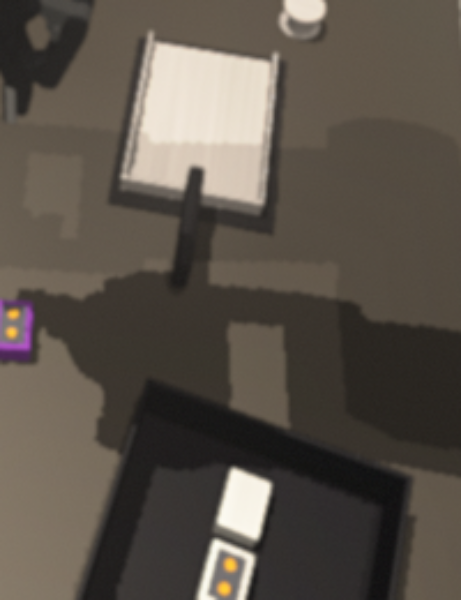

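The tray lies flat and empty on its mat, both modules are in the upright bin, and the gripper touches nothing. Handing in.

```bash
python3 -c "
from h import *
print(order.close_job())"
```

```text
the job is handed in; nothing more can be done
None
```

The job ran through to the end and was handed in at about 39 s of the 210 s allowed; hand-in gives no verdict.

- **Loading:** I found two modules in the camera images and put both on the tray.
- **Under the microscope:** I slid the tray in until it met the stop, 0.4 mm from the predicted position, and let go. A picture before the button press showed it still home with a module on it.
- **Capture button:** I pressed it until it bottomed. The force rose gently over about 6 mm and then sharply to about 12 N. I judged this from force and travel, since the button's position can't be read.
- **Bin:** I drew the tray out and tipped it about 38° over the bin. The pictures show both modules inside and the bin upright; one module landed upside down.
- **Tray back on the mat:** It is empty and flat, with its floor at 7 mm as at the start. Its centre is about 4–6 mm from the mat's and its angle about 1° off.
- **Other things on the bench:** The last pictures show nothing else disturbed and the gripper clear of everything. I kept clear of the ring light and lens, and no unexpected force showed in the readings I took. The purple look-alike was left alone.

One check disagreed: a plane fit of the tray floor gave a slope of about 0.15. Depth readings at nine points agreed within 1 mm and matched the start, so I put the slope down to stray depth readings.

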